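# Gauge the filter cassettes in the bench caliper

### The arm

A 6-joint arm with a two-finger parallel gripper is mounted at the origin on the work surface. World frame = base frame: x ahead of the robot, y to its left, z up, the work surface at z = 0. Lengths are in mm, angles in degrees, forces in N, time in s.
With the tool pointing down it reaches from about 300 to 850 mm from the base axis. Payload 4.2 kg.
Tool frame: the origin (TCP) lies at the very end of the fingers, on their centre line; the grasp point (between the pads) lies 19 mm behind it (env.grasp_offset is the distance from the TCP to the grasp point, in mm); z points along the fingers, y is the line along which they close (so a half turn about z gives the same grasp; the last joint's range is limited). The gripper opens to 91 mm and grips with 3 to 60 N. Pads are 32 mm wide; open, the fingers measure 118 mm over their backs; the gripper's body (76 mm by 178 mm) begins 60 mm behind the grasp point.
Start: joints at [-77.636, 18.312, 89.639, -0, 72.044, -1.146], TCP at [134.334, -559.104, 213.976] pointing down, gripper open.
Joint ranges: [-177.97, 177.97], [-48.28, 115.42], [12.27, 149.76], [-77.06, 257.06], [2.81, 150.46], [-146.56, 146.56]. Speed limits (degrees/s): [147.25, 147.25, 180, 180, 180, 180].

### API

Orientations are given as [roll, pitch, yaw] about the fixed x, y, z axes, in that order (R = Rz(yaw) Ry(pitch) Rx(roll)).
In Python, from workcell import env gives the robot as it stands. The module is installed in compiled form; this text tells all that it offers.
- The arm moves only by the tool send_rows, never from a script. Its argument "motion" is a list of rows, each an object of numbers: "tx", "ty", "tz": the shift along the tool's x, y, z in units of 500 mm (1.0 is 500 mm); "rx", "ry", "rz": the turn, a rotation vector about the tool's x, y, z in units of 30 degrees (1.0 is 30 degrees); "gripper": the closure, from -1 (fully open) to 1 (shut). In form: [{"tx": .., "ty": .., "tz": .., "rx": .., "ry": .., "rz": .., "gripper": ..}, ...]. A call has 1 to 12 rows; each row shifts and turns the commanded pose from where the row before left it, along the tool's axes as they then stand; what a row does not reach is not made up. A row lasts 1/8 s, in which the tool goes at most 62.5 mm and 10.7 degrees, less where a joint would pass 70% of its speed; a pose out of reach is approached as far as the arm can. A call with a number of a shift or a turn outside -1 to 1 is refused whole. A call with a gripper value outside its range is refused whole. The fingers move at their own pace and stop on an object; "grip_force" is the grip in N (left out, the last holds). Time passes only in rows, so rows that do not move let the fingers close. It gives the time, the measured TCP pose, the force, the opening and the grip force at its end, in the units of the state.
- env.state(): the state, without advancing time (a new reading comes with each control period).
- env.grab_frame(name): name is "scene" or "side" or "wrist"; returns a dict with "frame" (480x640x3 uint8, red, green, blue), "vertical_fov" (degrees; the focal length in pixels is half the picture's height over the tangent of half this angle, whatever the lens; pixels are square), "cx", "cy" (the principal point, pixels), "rvec" (rotation vector, rad) and "tvec" (3), from world to camera coordinates, as OpenCV has them; the wrist camera has in their place "T_tool_cam" (4x4, takes a point from camera to tool coordinates, whose origin is the TCP and whose axes are the flange's). Camera axes: x right, y down, z forward; pixel columns grow to the right and rows downward; lengths in mm; the calibration is good to about 2 mm. A picture is of the moment at which its call begins: read the wrist's pose just before it. There is no depth.
- env.job_done(): hands the job in; it is judged then, once.
The state is a dict: "time_s": time; "qpos": joint angles; "qvel": joint speeds; "effort": joint torques, N m; "ee_pos": TCP position; "ee_rot": TCP orientation; "force": force on the tool from outside, world axes, zero at the start; "torque": the same for the moment, N m; "gripper_width": finger opening in mm; "gripper_force": force on a finger pad.
Only numpy, scipy, OpenCV 4.12 (cv2) and the standard library are available. Lean on these libraries where they do the work, as an engineer would, in place of code of your own. Each camera call takes 0.05 s, during which the arm holds its last target. There are 200 camera calls.

### The job

Check the width of every filter cassette in the dock, the widest first and the slimmest last: pinch its two tabs to free it, stand it square in the bench caliper, and close the sliding jaw by its thumb grip until the cassette just sits snugly between both jaws for a moment, gently enough that the blade does not cock. Then open the jaw and stand the cassette upright in the tray; finish with all of them in the tray and the caliper's jaw open wide, and leave the beaker, flask, jar and small box where they stand.

Things in the scene. Friction and masses are not known exactly. Their poses are not given: they have to be found in the camera images.
- cassette_wide: The widest filter cassette, may be absent: off-white upright block 50 mm along its x, 40 mm along its y, 62 mm tall, about 0.15 kg; origin at the centre of its underside, z up; the same either way round. On each y face stands a sprung grey tab: 59 mm over both tabs at rest, 49 mm fully pinched; 20 to 30 N of grip on the tabs pinches both home and carries it. It is gauged across its two plain x faces.
- cassette_mid: The middle-width filter cassette, may be absent: off-white upright block 38 mm along its x, 40 mm along its y, 62 mm tall, about 0.15 kg; origin at the centre of its underside, z up; the same either way round. On each y face stands a sprung grey tab: 59 mm over both tabs at rest, 49 mm fully pinched; 20 to 30 N of grip on the tabs pinches both home and carries it. It is gauged across its two plain x faces.
- cassette_slim: The slimmest filter cassette, may be absent: off-white upright block 26 mm along its x, 40 mm along its y, 62 mm tall, about 0.15 kg; origin at the centre of its underside, z up; the same either way round. On each y face stands a sprung grey tab: 59 mm over both tabs at rest, 49 mm fully pinched; 20 to 30 N of grip on the tabs pinches both home and carries it. It is gauged across its two plain x faces.
- cassette_wide_a (a joint): Travel of the +y tab of the widest cassette, 0 at rest to 0.005 m pinched in (straight in along y; 2 N to start, 6 N at the stop). Every tab of every cassette: 20 mm wide along x, 4 mm thick, from 10 to 58 mm above the underside, ribbed at 42 to 55 mm where it is pinched; a lug at its foot, 10 to 15 mm up, stands 4.5 mm proud outwards.
- cassette_mid_a (a joint): The same for the +y tab of the middle-width cassette
- cassette_slim_a (a joint): The same for the +y tab of the slimmest cassette
- dock: Fixed grey dock, base plate 216 x 100 x 6 mm, origin at the centre of its underside. Cassettes stand snapped into its three bays, in any order, axes parallel to the dock's. Two rails 27 mm high run along x at y = +-31 to 42 mm; their inward lips (lower edge 22.5 mm up) overlap each lug by 3 mm. With both tabs pinched fully home a cassette lifts straight out, 2 mm clear each side.
- bay0 (a point): Floor of the dock bay at x = -66 mm of the dock, 6 mm above its underside
- bay1 (a point): Floor of the middle dock bay
- bay2 (a point): Floor of the dock bay at x = +66 mm of the dock
- caliper: Fixed bench caliper; origin on the table under the gauging place, z up. Flat bed 130 mm (x) x 200 mm (y -75 to +125), top 10 mm up. A beam 22 mm wide, its top 24 mm up, runs along y at x = 45 mm. A cassette stands on the bed at about x = 0, its x axis along the caliper's y, between the anvil and the sliding blade.
- anvil: Fixed jaw of the caliper, same origin and axes as the caliper: upright face at y = -40 mm of the caliper (looking to +y), x -36 to +56 mm, 11 to 46 mm up.
- jaw_slide (a joint): Travel of the sliding jaw along the caliper's y, 0 to 0.062 m; the blade's face is at y = -18 mm + value, so the gap between the faces is 22 mm + value. It has about 2 N of friction and stays where it is left; a larger value is more open.
- thumb_grip (a point): Grasp point on the thumb grip of the sliding jaw: a black upright fin 14 mm thick (along the caliper's y), 26 mm wide (x), its top 76 mm above the table, this point 14 mm below the top, at x = 45 mm of the caliper and 40 mm in +y from the blade's face. The saddle under the fin is 36 mm high.
- jaw_tilt (a joint): How far the sliding blade is cocked about the upright pin on the beam, rad; 0 is square, spring-centred, 4 N m/rad. A push on a cassette held between the jaws turns it negative, by 0.007 to 0.01 rad per newton: about -0.03 is a snug touch of 3 to 4 N; 0.08 and more is cocked.
- jaw_blade: Blade of the sliding jaw, 68 mm long towards -x from the beam, 12 mm thick along y, 12 to 45 mm above the table; origin on the pin, at x = 45 mm of the caliper, 6 mm in +y from the blade's face.
- tray: Loose low aluminium tray, 220 mm (x) x 140 mm (y), walls 18 mm high and 4 mm thick, floor 4 mm thick, 0.8 kg; origin at the centre of its underside. Starts empty. Room for three cassettes in a row along its x, 66 mm apart, their axes parallel to the tray's.
- beaker: Glass beaker, 68 mm across, 85 mm high; bystander, origin at the underside
- flask: Amber conical flask, 102 mm high; bystander
- reagent_jar: White jar, 85 mm high; bystander
- swab_box: Small cardboard box 70 x 50 x 30 mm; bystander

How it is judged:
By the outcome, as a careful person would: the job done as asked, in the order asked, and still so for the second after the job is handed in, with the robot touching nothing.
Of cassette_wide, cassette_mid, cassette_slim only 2 to 3 are there at a start; the rules pass over those that are not, and their reading is None.
At some moment in a run one of tray may be knocked a few centimetres aside while the robot is not near it.
It also fails if it takes over 210 s, if anything falls off the work surface, if the arm or the gripper's body presses on something with over 40 N, if the wrist force passes 120 N, or if a joint passes its speed limit or range.

## Working session

There is one attempt and no reset: what is moved stays moved. The work goes in short steps, Python scripts to look and compute and a tool call to move; the robot and the scene stay as the last step left them, time stands still between calls to the robot, and variables do not carry over. Pictures are saved under pics/ and viewed, at most 14 in all, crops included, and the job is handed in when it is done.

Besides the shell and the picture viewer there is one more tool, called after "Request:" by a JSON object that holds its "method" and its "body", one argument or row to a line. send_rows: Moves the arm, as the interface text tells. Shifts and turns lie within -1 to 1; 1 stands for 500 mm of shift or 30 degrees of turn. Its arguments: {"type":"object","properties":{"motion":{"type":"array"},"grip_force":{"type":"number"}},"required":["motion"]}

```bash
mkdir -p pics; ls; cat > h.py <<'E'
import numpy as np, cv2
from scipy.spatial.transform import Rotation as R
from workcell import env
def shot(n,f):
    s=env.state(); g=env.grab_frame(n)
    cv2.imwrite('pics/'+f+'.png',g['frame'][:,:,::-1])
    d={k:g[k] for k in g if k!='frame'}
    d['pos']=s['ee_pos'];d['rot']=s['ee_rot']
    np.save('pics/'+f+'.npy',d,allow_pickle=True); return g
def cam(f):
    d=np.load('pics/'+f+'.npy',allow_pickle=True).item()
    fl=240/np.tan(np.radians(d['vertical_fov'])/2)
    K=np.array([[fl,0,d['cx']],[0,fl,d['cy']],[0,0,1.]])
    if 'T_tool_cam' in d:
        T=np.eye(4);T[:3,:3]=R.from_euler('xyz',d['rot'],degrees=True).as_matrix();T[:3,3]=d['pos']
        M=np.linalg.inv(T@np.array(d['T_tool_cam']))
        return K,M[:3,:3],M[:3,3]
    return K,cv2.Rodrigues(np.array(d['rvec'],float))[0],np.array(d['tvec'],float).ravel()
def pix(f,u,v,z):
    K,Rm,t=cam(f); c=-Rm.T@t; r=Rm.T@np.linalg.inv(K)@np.array([u,v,1.])
    return np.round(c+r*(z-c[2])/r[2],1)
def proj(f,P):
    K,Rm,t=cam(f); q=(Rm@np.atleast_2d(P).T).T+t; q=q@K.T; return np.round(q[:,:2]/q[:,2:],1)
E
python3 - <<'E'
from h import *
for n in ['scene','side','wrist']:
    shot(n,n+'0'); K,Rm,t=cam(n+'0'); print(n,K[0,0],(-Rm.T@t).round(),Rm[2].round(2))
s=env.state(); print(s)
E
```

```text
pics
scene 433.67136088842716 [1077.  -63.  756.] [-0.58  0.05 -0.81]
side 555.7760353130386 [240. 753. 526.] [ 0.36 -0.8  -0.48]
wrist 385.7744293104787 [ 199. -543.  384.] [-0.23 -0.05 -0.97]
{'time_s': 0.15, 'qpos': array([-7.76354465e+01,  1.83430436e+01,  8.96907870e+01,  1.71533497e-04,
        7.20427006e+01, -1.14680722e+00]), 'qvel': array([-0.01011857, -0.0523462 , -0.26417846, -0.04395445,  0.03616394,
       -0.04244036]), 'effort': array([ 7.39042498e-04, -4.12773550e+01, -2.32155544e+01,  7.27125490e-02,
        4.33084485e-02, -9.75591456e-05]), 'ee_pos': array([ 134.25408457, -558.7190247 ,  213.31228469]), 'ee_rot': array([-1.79923487e+02, -1.69478651e-03,  1.35113066e+01]), 'force': array([-0.54730291,  0.28314112, -0.15484593]), 'torque': array([-0.02331138,  0.00480057,  0.0125979 ]), 'gripper_force': 0.0, 'gripper_width': 91.2196343711815}
```

View pics/scene0.png

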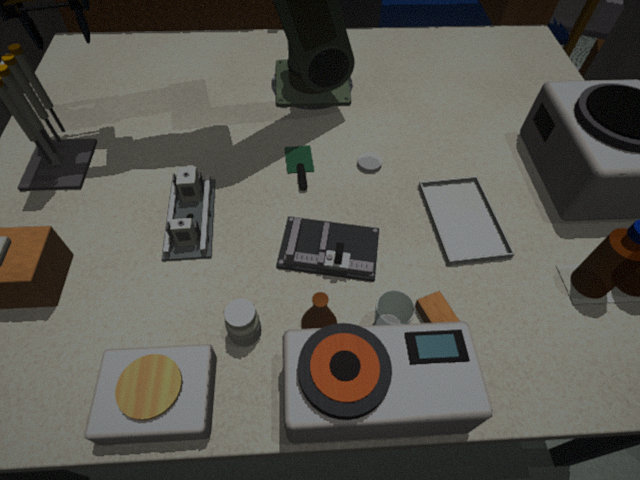

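View pics/side0.png

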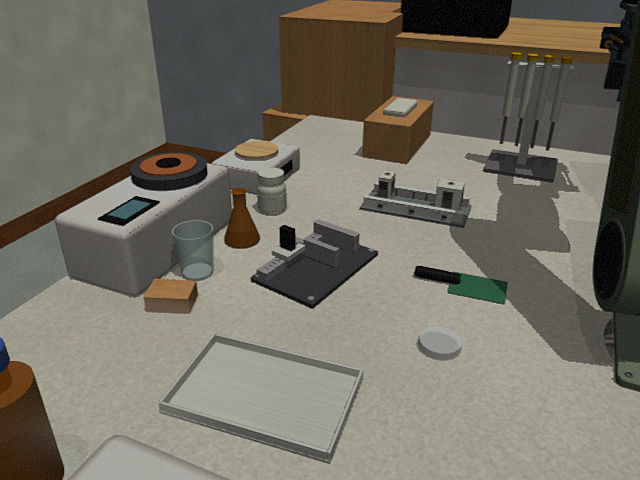

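The scene shows two cassettes in the dock, near (187,180) and (183,232). The caliper is at about (330,247) and the tray at about (465,220). I'll enlarge these.

```bash
python3 - <<'E'
from h import *
a=cv2.imread('pics/scene0.png')
def c(x,y,w,h,k): return cv2.resize(a[y:y+h,x:x+w],None,fx=k,fy=k,interpolation=cv2.INTER_CUBIC)
A=c(155,160,66,110,5) # 330x550
B=c(272,212,112,70,4) #448x280
C=c(412,174,104,66+30,2.8) 
m=np.zeros((600,800,3),np.uint8); m[:550,:330]=A; m[:280,340:788]=B; C=C[:310]; m[285:285+C.shape[0],340:340+C.shape[1]]=C
m=cv2.convertScaleAbs(m,alpha=1.5)
cv2.imwrite('pics/m0.png',m)
b=cv2.imread('pics/wrist0.png');cv2.imwrite('pics/w0.png',cv2.convertScaleAbs(b,alpha=1.5))
for n,p in dict(dock=[(163,259),(212,257),(216,178)],cal=[(288,217),(380,233),(375,279),(278,263)],tray=[(419,182),(477,179),(511,256),(449,263)],by=[(242,340),(320,330),(395,320),(437,310)]).items():
    print(n,[pix('scene0',u,v,0).tolist() for u,v in p])
E
```

```text
dock [[581.9, -335.4, 0.0], [581.7, -235.8, 0.0], [359.8, -244.1, 0.0]]
cal [[484.1, -77.2, 0.0], [536.9, 120.2, 0.0], [649.8, 93.7, 0.0], [602.7, -100.1, 0.0]]
tray [[393.1, 234.0, 0.0], [389.5, 374.7, -0.0], [608.6, 386.1, 0.0], [619.5, 251.8, 0.0]]
by [[765.2, -167.0, -0.0], [752.9, -23.5, 0.0], [740.0, 119.3, 0.0], [723.5, 203.4, 0.0]]
```

View pics/m0.png

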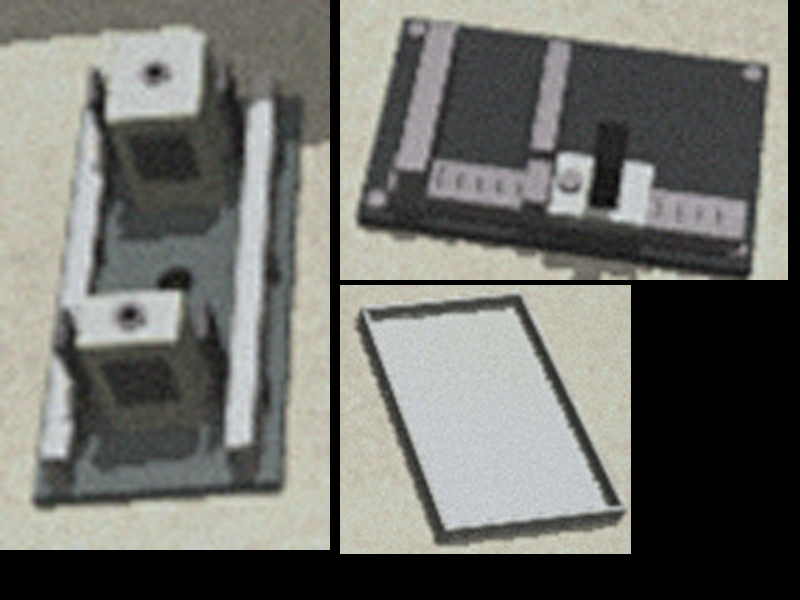

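View pics/w0.png

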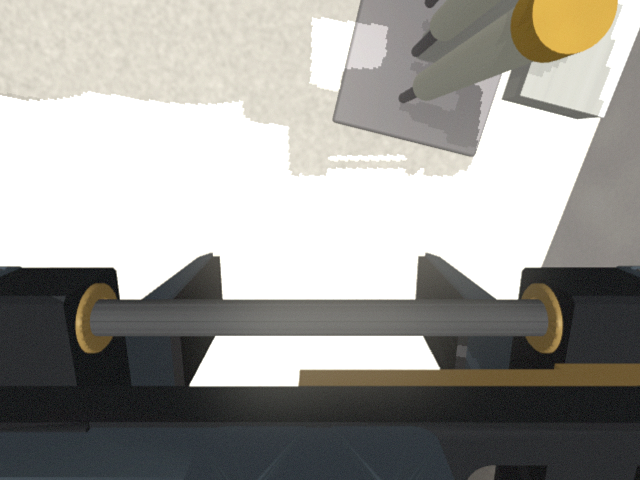

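The far cassette (top centre at scene (186,174.4)) looks wider than the near one (181,223.4), and one bay between or beside them is empty.

```bash
python3 - <<'E'
from h import *
A=lambda u,v,z:pix('scene0',155+u/5-.4,160+v/5-.4,z).tolist()
B=lambda u,v,z:pix('scene0',272+(u-340)/4-.4,212+v/4-.4,z).tolist()
C=lambda u,v,z:pix('scene0',412+(u-340)/2.8-.3,174+(v-285)/2.8-.3,z).tolist()
print('holes',A(155,72,68),A(130,317,68))
print('far top',[A(u,v,68) for u,v in [(110,33),(205,28),(203,122),(105,122)]])
print('near top',[A(u,v,68) for u,v in [(80,293),(185,292),(182,345),(75,347)]])
print('dock base',[A(u,v,6) for u,v in [(37,490),(282,485),(300,108)]], 'rail',[A(u,v,27) for u,v in [(42,458),(70,458),(228,446),(255,446),(273,100),(250,100)]])
print('cal bed',[B(u,v,10) for u,v in [(405,18),(768,67),(750,248),(360,222)]])
print('screws',[B(u,v,10) for u,v in [(418,30),(753,73),(378,198),(741,248)]])
print('anvil',[B(u,v,46) for u,v in [(428,22),(455,23),(425,172),(395,168)]])
print('blade',[B(u,v,45) for u,v in [(548,40),(570,42),(555,152),(530,149)]])
print('fin',[B(u,v,76) for u,v in [(597,122),(628,124)]])
print('tray',[C(u,v,18) for u,v in [(360,310),(521,296),(624,510),(437,532)]])
E
```

```text
holes [409.8, -293.9, 68.0] [543.0, -288.5, 68.0]
far top [[385.4, -316.2, 68.0], [384.1, -275.2, 68.0], [439.8, -270.4, 68.0], [438.0, -311.6, 68.0]]
near top [[530.0, -309.8, 68.0], [531.3, -268.2, 68.0], [557.8, -266.6, 68.0], [556.9, -308.2, 68.0]]
dock base [[582.3, -335.8, 6.0], [584.6, -236.5, 6.0], [375.5, -245.1, 6.0]] rail [[580.9, -328.4, 27.0], [581.5, -317.2, 27.0], [578.6, -254.8, 27.0], [579.1, -244.0, 27.0], [389.7, -252.6, 27.0], [389.2, -263.0, 27.0]]
cal bed [[489.4, -77.3, 10.0], [531.6, 116.5, 10.0], [643.1, 91.5, 10.0], [618.6, -102.5, 10.0]]
screws [[498.0, -70.4, 10.0], [535.2, 107.9, 10.0], [604.8, -93.3, 10.0], [642.8, 87.0, 10.0]]
anvil [[521.0, -64.7, 46.0], [522.3, -50.8, 46.0], [613.7, -68.8, 46.0], [610.7, -83.4, 46.0]]
blade [[534.8, -3.2, 45.0], [536.6, 8.0, 45.0], [604.3, -4.6, 45.0], [602.0, -16.8, 45.0]]
fin [[608.7, 14.2, 76.0], [610.5, 28.9, 76.0]]
tray [[411.3, 226.2, 18.0], [401.5, 363.9, 18.0], [615.3, 381.4, 18.0], [627.6, 239.5, 18.0]]
```

The wide cassette is at about (410,-294) and the slim one at (543,-288.5); the middle bay is empty. Next step is a hover view over the dock.

```bash
cat >> h.py <<'E'
def plan(x,y,z,yaw,fr=None):
    s=env.state(); p=np.array(s['ee_pos']); Rc=R.from_euler('xyz',s['ee_rot'],degrees=True)
    Rt=R.from_euler('xyz',[180,0,yaw],degrees=True)
    rv=np.degrees((Rc.inv()*Rt).as_rotvec()); d=Rt.inv().apply(np.array([x,y,z])-p)
    print('pos',p.round(1),'rot',np.round(s['ee_rot'],2),'t',round(s['time_s'],1),'F',np.round(s['force'],1),'w',round(s['gripper_width'],1),round(s['gripper_force'],1))
    print('TOTAL r units',(rv/30).round(4),'t units (after turn)',(d/500).round(4),'min rows',round(np.linalg.norm(d)/50,1))
E
python3 - <<'E'
from h import *
print([pix('scene0',u,v,0).tolist() for u,v in [(95,140),(80,188),(20,187),(60,130)]])
plan(134,-300,300,2.4); plan(360,-290,300,2.4)
E
```

```text
[[216.4, -556.6, -0.0], [377.8, -553.0, 0.0], [368.8, -690.1, 0.0], [175.0, -653.9, -0.0]]
pos [ 134.3 -558.7  213.3] rot [-179.92   -0.     13.51] t 0.1 F [-0.5  0.3 -0.2] w 91.2 0.0
TOTAL r units [-2.500e-03  2.000e-04  3.704e-01] t units (after turn) [ 0.0212 -0.517  -0.1734] min rows 5.5
pos [ 134.3 -558.7  213.3] rot [-179.92   -0.     13.51] t 0.1 F [-0.5  0.3 -0.2] w 91.2 0.0
TOTAL r units [-2.500e-03  2.000e-04  3.704e-01] t units (after turn) [ 0.4736 -0.5181 -0.1734] min rows 7.2
```

Request:
{"method": "send_rows", "body": {
  "motion": [
    {"rz": 0.1, "ty": -0.06, "tz": -0.03},
    {"rz": 0.1, "ty": -0.08, "tz": -0.03},
    {"rz": 0.1, "ty": -0.08, "tz": -0.03},
    {"rz": 0.07, "ty": -0.08, "tz": -0.03},
    {"tx": 0.07, "ty": -0.04, "tz": -0.03},
    {"tx": 0.08, "ty": -0.04, "tz": -0.023},
    {"tx": 0.08, "ty": -0.04},
    {"tx": 0.08, "ty": -0.04},
    {"tx": 0.08, "ty": -0.03},
    {"tx": 0.06, "ty": -0.02},
    {"tx": 0},
    {"tx": 0}
  ]
}}

```text
invalid input at $.motion[0]: expected keys tx, ty, tz, rx, ry, rz, gripper
```

```bash
python3 - <<'E'
from h import *
plan(360,-290,300,2.4)
shot('wrist','w1'); b=cv2.imread('pics/w1.png');cv2.imwrite('pics/w1.png',cv2.convertScaleAbs(b,alpha=1.0))
E
```

```text
pos [ 134.3 -558.7  213.3] rot [-179.92   -0.     13.51] t 0.1 F [-0.5  0.3 -0.2] w 91.2 0.0
TOTAL r units [-2.500e-03  2.000e-04  3.704e-01] t units (after turn) [ 0.4736 -0.5181 -0.1734] min rows 7.2
```

View pics/w1.png

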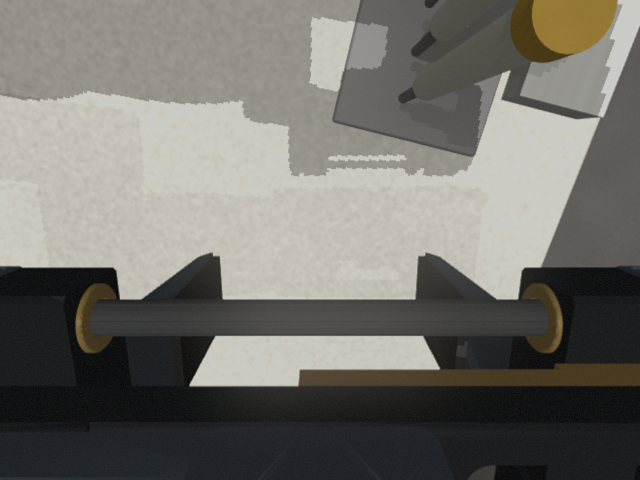

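The rows need every key, so the arm hasn't moved and this is the old view: pipette stand only. Resending with all keys.

Request:
{"method": "send_rows", "body": {
  "motion": [
    {"tx": 0, "ty": -0.06, "tz": -0.03, "rx": 0, "ry": 0, "rz": 0.1, "gripper": -1},
    {"tx": 0, "ty": -0.08, "tz": -0.03, "rx": 0, "ry": 0, "rz": 0.1, "gripper": -1},
    {"tx": 0, "ty": -0.08, "tz": -0.03, "rx": 0, "ry": 0, "rz": 0.1, "gripper": -1},
    {"tx": 0, "ty": -0.08, "tz": -0.03, "rx": 0, "ry": 0, "rz": 0.07, "gripper": -1},
    {"tx": 0.07, "ty": -0.04, "tz": -0.03, "rx": 0, "ry": 0, "rz": 0, "gripper": -1},
    {"tx": 0.08, "ty": -0.04, "tz": -0.023, "rx": 0, "ry": 0, "rz": 0, "gripper": -1},
    {"tx": 0.08, "ty": -0.04, "tz": 0, "rx": 0, "ry": 0, "rz": 0, "gripper": -1},
    {"tx": 0.08, "ty": -0.04, "tz": 0, "rx": 0, "ry": 0, "rz": 0, "gripper": -1},
    {"tx": 0.08, "ty": -0.03, "tz": 0, "rx": 0, "ry": 0, "rz": 0, "gripper": -1},
    {"tx": 0.06, "ty": -0.02, "tz": 0, "rx": 0, "ry": 0, "rz": 0, "gripper": -1},
    {"tx": 0, "ty": 0, "tz": 0, "rx": 0, "ry": 0, "rz": 0, "gripper": -1},
    {"tx": 0, "ty": 0, "tz": 0, "rx": 0, "ry": 0, "rz": 0, "gripper": -1}
  ]
}}

```text
time_s: 1.7
ee_pos: [331.4, -296.8, 300.3]
ee_rot: [-180.0, 0.1, 2.4]
force: [-0.6, -0.3, 1.0]
gripper_width: 91.0
gripper_force: 0.0
```

```bash
python3 - <<'E'
from h import *
plan(360,-290,300,2.4)
shot('wrist','w2')
E
```

```text
pos [ 331.4 -296.8  300.3] rot [-1.80e+02  6.00e-02  2.41e+00] t 1.7 F [-0.6 -0.3  1. ] w 91.0 0.0
TOTAL r units [-0.0001  0.0019  0.0004] t units (after turn) [ 0.0578 -0.0111  0.0006] min rows 0.6
```

View pics/w2.png

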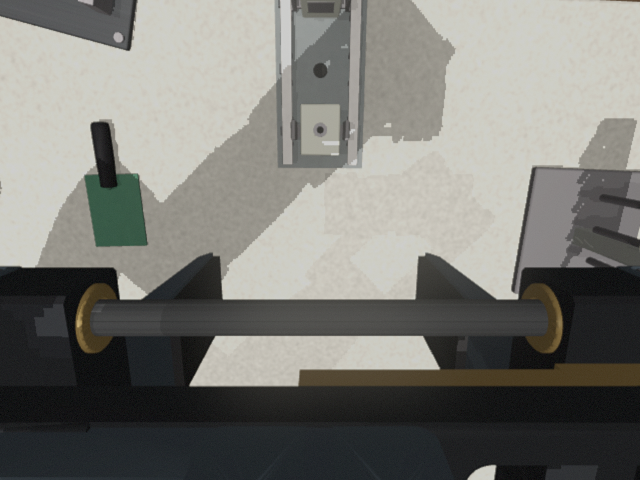

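The dock's axis runs straight up the image. The wide cassette's hole is at (320,130), the bay1 hole at (320,71), and the dock base corners at (278,167) and (362,167).

```bash
python3 - <<'E'
from h import *
print(pix('w2',320,129.5,68),pix('w2',320.5,70.5,6))
print([pix('w2',*c) for c in [(278.5,167,3),(362,167,3),(301,104,68),(340.5,104,68),(340.5,155,68),(301,155,68)]])
K,Rm,t=cam('w2');print((-Rm.T@t).round(1))
plan(409.5,-293,150,2.4)
E
```

```text
[ 409.4 -294.5   68. ] [ 474.9 -292.4    6. ]
[array([ 365.9, -246.9,    3. ]), array([ 370.2, -346.7,    3. ]), array([ 432.9, -274.6,   68. ]), array([ 434.6, -313.7,   68. ]), array([ 385.2, -316.5,   68. ]), array([ 383.4, -276.2,   68. ])]
[ 397.9 -293.6  470.9]
pos [ 331.2 -296.9  300.4] rot [1.7999e+02 4.0000e-02 2.3700e+00] t 1.8 F [-1.3 -0.4  0.6] w 91.1 0.0
TOTAL r units [ 0.0002  0.0013 -0.0011] t units (after turn) [ 0.1568 -0.0013  0.3008] min rows 3.4
```

```bash
python3 - <<'E'
from h import *
plan(455,8,220,-11.7)
E
```

```text
pos [ 331.2 -296.9  300.4] rot [1.7999e+02 4.0000e-02 2.3700e+00] t 1.8 F [-1.3 -0.4  0.6] w 91.1 0.0
TOTAL r units [4.000e-04 1.300e-03 4.689e-01] t units (after turn) [ 0.1188 -0.6474  0.1608] min rows 6.8
```

Request:
{"method": "send_rows", "body": {
  "motion": [
    {"tx": 0, "ty": 0, "tz": 0, "rx": 0, "ry": 0, "rz": 0.235, "gripper": -1},
    {"tx": 0, "ty": 0, "tz": 0, "rx": 0, "ry": 0, "rz": 0.234, "gripper": -1},
    {"tx": 0.01, "ty": -0.06, "tz": 0.01, "rx": 0, "ry": 0, "rz": 0, "gripper": -1},
    {"tx": 0.015, "ty": -0.085, "tz": 0.02, "rx": 0, "ry": 0, "rz": 0, "gripper": -1},
    {"tx": 0.015, "ty": -0.085, "tz": 0.02, "rx": 0, "ry": 0, "rz": 0, "gripper": -1},
    {"tx": 0.015, "ty": -0.085, "tz": 0.02, "rx": 0, "ry": 0, "rz": 0, "gripper": -1},
    {"tx": 0.015, "ty": -0.085, "tz": 0.02, "rx": 0, "ry": 0, "rz": 0, "gripper": -1},
    {"tx": 0.015, "ty": -0.085, "tz": 0.02, "rx": 0, "ry": 0, "rz": 0, "gripper": -1},
    {"tx": 0.015, "ty": -0.085, "tz": 0.02, "rx": 0, "ry": 0, "rz": 0, "gripper": -1},
    {"tx": 0.019, "ty": -0.077, "tz": 0.031, "rx": 0, "ry": 0, "rz": 0, "gripper": -1},
    {"tx": 0, "ty": 0, "tz": 0, "rx": 0, "ry": 0, "rz": 0, "gripper": -1},
    {"tx": 0, "ty": 0, "tz": 0, "rx": 0, "ry": 0, "rz": 0, "gripper": -1}
  ]
}}

```text
time_s: 3.25
ee_pos: [455.3, 7.0, 220.2]
ee_rot: [180.0, -0.0, -11.7]
force: [-0.2, 0.1, -0.3]
gripper_width: 91.2
gripper_force: 0.0
```

```bash
python3 - <<'E'
from h import *
plan(455,8,220,-11.7)
shot('wrist','w3'); b=cv2.imread('pics/w3.png')
cv2.imwrite('pics/w3c.png',cv2.resize(b[0:280,120:520],None,fx=2,fy=2,interpolation=cv2.INTER_CUBIC))
E
```

```text
pos [455.3   7.  220.2] rot [179.96  -0.   -11.71] t 3.2 F [-0.2  0.1 -0.3] w 91.2 0.0
TOTAL r units [ 0.0015 -0.0001 -0.0004] t units (after turn) [-0.001  -0.0018  0.0003] min rows 0.0
```

View pics/w3c.png

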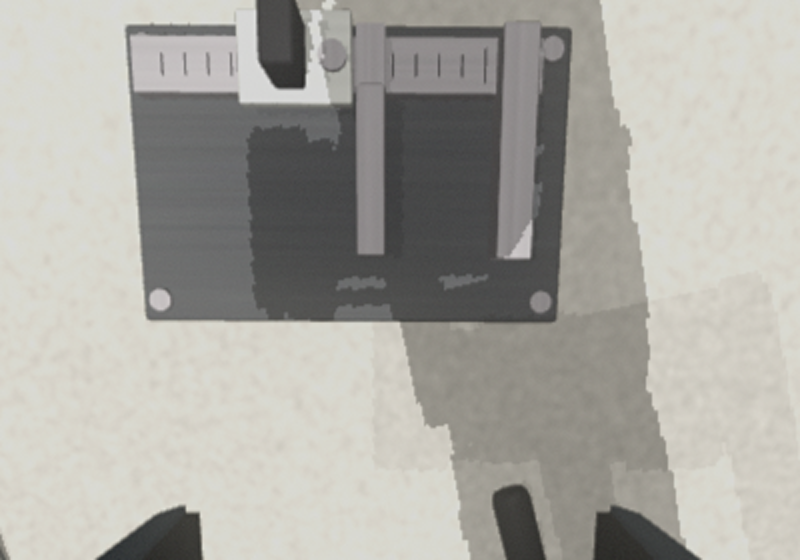

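The caliper appears square to the tool. In the crop, the blade tip is at (357–384,254), the anvil tip at (498–531,258), the bed's bottom corners at (148,320) and (556,320), and the fin bottom edge at (277–304,87).

```bash
python3 - <<'E'
from h import *
P=lambda u,v,z:pix('w3',120+u/2-.25,v/2-.25,z)
th=np.radians(-11.7); ex=np.array([np.cos(th),np.sin(th)]); ey=np.array([-ex[1],ex[0]])
pts={'bed(-65,125)':P(148,321,10),'bed(-65,-75)':P(556,321,10),'bed(65,125)':P(127,26,10),'bed(65,-75)':P(571,27,10),'anvil(-36,-40)':P(498,258,46),'bladeface(-23,?)':P(384,254,45),'bladeface top':P(385,84,45),'finL(32)':P(278,87,76),'finR':P(305,87,76)}
ref={'bed(-65,125)':(-65,125),'bed(-65,-75)':(-65,-75),'bed(65,125)':(65,125),'bed(65,-75)':(65,-75),'anvil(-36,-40)':(-36,-40)}
os=[]
for k,p in pts.items():
    if k in ref: o=p[:2]-ref[k][0]*ex-ref[k][1]*ey; os.append(o); print(k,p,o.round(1))
a=pts['bed(-65,125)']-pts['bed(-65,-75)'];print('yaw',np.degrees(np.arctan2(a[1],a[0]))-90)
a=pts['bed(65,125)']-pts['bed(65,-75)'];print('yaw',np.degrees(np.arctan2(a[1],a[0]))-90)
o=np.mean(os,0);print(o)
for k,p in pts.items():
    if k not in ref: q=p[:2]-o; print(k,p,'cal',(q@ex).round(1),(q@ey).round(1))
E
```

```text
bed(-65,125) [527.6 115.6  10. ] [565.9 -20. ]
bed(-65,-75) [487.6 -78.   10. ] [566.5 -17.7]
bed(65,125) [653.6  88.9  10. ] [564.6 -20.3]
bed(65,-75) [ 613.3 -104.4   10. ] [564.9 -17.8]
anvil(-36,-40) [522.1 -50.9  46. ] [565.5 -19. ]
yaw -11.673710312884793
yaw -11.776574313345591
[565.45695669 -18.97074225]
bladeface(-23,?) [533.7  -3.1  45. ] cal -34.3 9.1
bladeface top [599.3 -17.4  45. ] cal 32.8 8.4
finL(32) [599.3  23.   76. ] cal 24.6 48.0
finR [597.3  13.1  76. ] cal 24.7 37.9
```

```bash
cat >> h.py <<'E'
O=np.array([565.5,-19.]);TH=-11.7
def cal(x,y):
    t=np.radians(TH);e=np.array([np.cos(t),np.sin(t)]);return O+x*e+y*np.array([-e[1],e[0]])
E
python3 - <<'E'
from h import *
print(cal(45,48.8));plan(*cal(45,48.8),50,-11.7)
E
```

```text
[619.46104649  19.66064487]
pos [455.4   6.9 220.4] rot [ 1.7997e+02 -4.0000e-02 -1.1750e+01] t 3.3 F [ 0.2 -0.1 -0.1] w 91.4 0.0
TOTAL r units [ 0.001  -0.0013 -0.0016] t units (after turn) [ 0.3161 -0.0916  0.3408] min rows 4.7
```

Request:
{"method": "send_rows", "body": {
  "motion": [
    {"tx": 0.06, "ty": -0.02, "tz": 0.02, "rx": 0, "ry": 0, "rz": 0, "gripper": 0.12},
    {"tx": 0.08, "ty": -0.024, "tz": 0.02, "rx": 0, "ry": 0, "rz": 0, "gripper": 0.12},
    {"tx": 0.08, "ty": -0.024, "tz": 0.02, "rx": 0, "ry": 0, "rz": 0, "gripper": 0.12},
    {"tx": 0.06, "ty": -0.016, "tz": 0.02, "rx": 0, "ry": 0, "rz": 0, "gripper": 0.12},
    {"tx": 0.036, "ty": -0.008, "tz": 0.02, "rx": 0, "ry": 0, "rz": 0, "gripper": 0.12},
    {"tx": 0, "ty": 0, "tz": 0.06, "rx": 0, "ry": 0, "rz": 0, "gripper": 0.12},
    {"tx": 0, "ty": 0, "tz": 0.06, "rx": 0, "ry": 0, "rz": 0, "gripper": 0.12},
    {"tx": 0, "ty": 0, "tz": 0.06, "rx": 0, "ry": 0, "rz": 0, "gripper": 0.12},
    {"tx": 0, "ty": 0, "tz": 0.04, "rx": 0, "ry": 0, "rz": 0, "gripper": 0.12},
    {"tx": 0, "ty": 0, "tz": 0.02, "rx": 0, "ry": 0, "rz": 0, "gripper": 0.12},
    {"tx": 0, "ty": 0, "tz": 0, "rx": 0, "ry": 0, "rz": 0, "gripper": 0.12},
    {"tx": 0, "ty": 0, "tz": 0, "rx": 0, "ry": 0, "rz": 0, "gripper": 0.12}
  ]
}}

```text
time_s: 4.8
ee_pos: [620.4, 21.0, 51.1]
ee_rot: [-180.0, -0.1, -11.7]
force: [0.2, -0.4, 0.0]
gripper_width: 40.3
gripper_force: 0.0
```

Request:
{"method": "send_rows", "body": {
  "motion": [
    {"tx": 0, "ty": 0, "tz": 0, "rx": 0, "ry": 0, "rz": 0, "gripper": 1},
    {"tx": 0, "ty": 0, "tz": 0, "rx": 0, "ry": 0, "rz": 0, "gripper": 1},
    {"tx": 0, "ty": 0, "tz": 0, "rx": 0, "ry": 0, "rz": 0, "gripper": 1},
    {"tx": 0, "ty": 0, "tz": 0, "rx": 0, "ry": 0, "rz": 0, "gripper": 1},
    {"tx": 0, "ty": 0, "tz": 0, "rx": 0, "ry": 0, "rz": 0, "gripper": 1},
    {"tx": 0, "ty": 0, "tz": 0, "rx": 0, "ry": 0, "rz": 0, "gripper": 1}
  ],
  "grip_force": 12
}}

```text
time_s: 5.55
ee_pos: [619.9, 21.0, 50.3]
ee_rot: [180.0, -0.0, -11.7]
force: [-0.7, -2.7, 4.6]
gripper_width: 14.0
gripper_force: 12.0
```

Request:
{"method": "send_rows", "body": {
  "motion": [
    {"tx": 0, "ty": -0.006, "tz": 0, "rx": 0, "ry": 0, "rz": 0, "gripper": 1},
    {"tx": 0, "ty": -0.012, "tz": 0, "rx": 0, "ry": 0, "rz": 0, "gripper": 1},
    {"tx": 0, "ty": -0.015, "tz": 0, "rx": 0, "ry": 0, "rz": 0, "gripper": 1},
    {"tx": 0, "ty": -0.015, "tz": 0, "rx": 0, "ry": 0, "rz": 0, "gripper": 1},
    {"tx": 0, "ty": -0.008, "tz": 0, "rx": 0, "ry": 0, "rz": 0, "gripper": 1},
    {"tx": 0, "ty": -0.004, "tz": 0, "rx": 0, "ry": 0, "rz": 0, "gripper": 1},
    {"tx": 0, "ty": 0, "tz": 0, "rx": 0, "ry": 0, "rz": 0, "gripper": 1},
    {"tx": 0, "ty": 0, "tz": 0, "rx": 0, "ry": 0, "rz": 0, "gripper": 1}
  ]
}}

```text
time_s: 6.55
ee_pos: [626.4, 51.6, 50.3]
ee_rot: [-179.9, -0.1, -11.7]
force: [0.2, -0.8, 4.5]
gripper_width: 14.1
gripper_force: 12.0
```

Request:
{"method": "send_rows", "body": {
  "motion": [
    {"tx": 0, "ty": 0, "tz": 0, "rx": 0, "ry": 0, "rz": 0, "gripper": 0.12},
    {"tx": 0, "ty": 0, "tz": 0, "rx": 0, "ry": 0, "rz": 0, "gripper": 0.12},
    {"tx": 0, "ty": 0, "tz": 0, "rx": 0, "ry": 0, "rz": 0, "gripper": 0.12},
    {"tx": 0, "ty": 0, "tz": -0.05, "rx": 0, "ry": 0, "rz": 0, "gripper": 0.12},
    {"tx": 0, "ty": 0, "tz": -0.08, "rx": 0, "ry": 0, "rz": 0, "gripper": 0.12},
    {"tx": 0, "ty": 0, "tz": -0.07, "rx": 0, "ry": 0, "rz": 0, "gripper": -1},
    {"tx": 0, "ty": 0, "tz": 0, "rx": 0, "ry": 0, "rz": 0, "gripper": -1}
  ]
}}

```text
time_s: 7.42
ee_pos: [627.7, 50.8, 153.1]
ee_rot: [-179.9, -0.4, -11.7]
force: [0.5, -0.6, -0.9]
gripper_width: 57.2
gripper_force: 0.0
```

```bash
python3 - <<'E'
from h import *
plan(409.4,-294.4,150,2.4)
E
```

```text
pos [627.7  50.8 153.1] rot [-179.9    -0.37  -11.66] t 7.4 F [ 0.5 -0.6 -0.9] w 57.2 0.0
TOTAL r units [-0.0018 -0.0125 -0.4686] t units (after turn) [-0.4651  0.6714  0.0061] min rows 8.2
```

Request:
{"method": "send_rows", "body": {
  "motion": [
    {"tx": 0, "ty": 0, "tz": 0, "rx": 0, "ry": 0, "rz": -0.234, "gripper": -1},
    {"tx": 0, "ty": 0, "tz": 0, "rx": 0, "ry": 0, "rz": -0.234, "gripper": -1},
    {"tx": -0.04, "ty": 0.06, "tz": 0, "rx": 0, "ry": 0, "rz": 0, "gripper": -1},
    {"tx": -0.06, "ty": 0.085, "tz": 0, "rx": 0, "ry": 0, "rz": 0, "gripper": -1},
    {"tx": -0.06, "ty": 0.085, "tz": 0, "rx": 0, "ry": 0, "rz": 0, "gripper": -1},
    {"tx": -0.06, "ty": 0.085, "tz": 0, "rx": 0, "ry": 0, "rz": 0, "gripper": -1},
    {"tx": -0.06, "ty": 0.085, "tz": 0, "rx": 0, "ry": 0, "rz": 0, "gripper": -1},
    {"tx": -0.06, "ty": 0.085, "tz": 0, "rx": 0, "ry": 0, "rz": 0, "gripper": -1},
    {"tx": -0.06, "ty": 0.085, "tz": 0, "rx": 0, "ry": 0, "rz": 0, "gripper": -1},
    {"tx": -0.045, "ty": 0.07, "tz": 0, "rx": 0, "ry": 0, "rz": 0, "gripper": -1},
    {"tx": -0.02, "ty": 0.031, "tz": 0, "rx": 0, "ry": 0, "rz": 0, "gripper": -1},
    {"tx": 0, "ty": 0, "tz": 0, "rx": 0, "ry": 0, "rz": 0, "gripper": -1}
  ]
}}

```text
time_s: 8.93
ee_pos: [406.9, -294.4, 149.2]
ee_rot: [-179.9, 0.0, 2.3]
force: [0.1, -0.5, 0.8]
gripper_width: 91.1
gripper_force: 0.0
```

```bash
python3 - <<'E'
from h import *
plan(409.4,-294.4,36,2.4)
E
```

```text
pos [ 406.9 -294.4  149.2] rot [-1.7993e+02  5.0000e-02  2.2600e+00] t 8.9 F [ 0.1 -0.5  0.8] w 91.1 0.0
TOTAL r units [-0.0025  0.0015 -0.0045] t units (after turn) [0.005  0.0003 0.2264] min rows 2.3
```

Request:
{"method": "send_rows", "body": {
  "motion": [
    {"tx": 0.005, "ty": 0, "tz": 0.04, "rx": 0, "ry": 0, "rz": -0.004, "gripper": -1},
    {"tx": 0, "ty": 0, "tz": 0.07, "rx": 0, "ry": 0, "rz": 0, "gripper": -1},
    {"tx": 0, "ty": 0, "tz": 0.06, "rx": 0, "ry": 0, "rz": 0, "gripper": -1},
    {"tx": 0, "ty": 0, "tz": 0.04, "rx": 0, "ry": 0, "rz": 0, "gripper": -1},
    {"tx": 0, "ty": 0, "tz": 0.016, "rx": 0, "ry": 0, "rz": 0, "gripper": -1},
    {"tx": 0, "ty": 0, "tz": 0, "rx": 0, "ry": 0, "rz": 0, "gripper": -1},
    {"tx": 0, "ty": 0, "tz": 0, "rx": 0, "ry": 0, "rz": 0, "gripper": -1}
  ]
}}

```text
time_s: 9.8
ee_pos: [410.7, -294.3, 37.7]
ee_rot: [179.9, -0.1, 2.5]
force: [0.8, 0.1, -0.5]
gripper_width: 91.3
gripper_force: 0.0
```

Request:
{"method": "send_rows", "body": {
  "motion": [
    {"tx": 0, "ty": 0, "tz": 0, "rx": 0, "ry": 0, "rz": 0, "gripper": 1},
    {"tx": 0, "ty": 0, "tz": 0, "rx": 0, "ry": 0, "rz": 0, "gripper": 1},
    {"tx": 0, "ty": 0, "tz": 0, "rx": 0, "ry": 0, "rz": 0, "gripper": 1},
    {"tx": 0, "ty": 0, "tz": 0, "rx": 0, "ry": 0, "rz": 0, "gripper": 1},
    {"tx": 0, "ty": 0, "tz": 0, "rx": 0, "ry": 0, "rz": 0, "gripper": 1},
    {"tx": 0, "ty": 0, "tz": 0, "rx": 0, "ry": 0, "rz": 0, "gripper": 1},
    {"tx": 0, "ty": 0, "tz": 0, "rx": 0, "ry": 0, "rz": 0, "gripper": 1}
  ],
  "grip_force": 26
}}

```text
time_s: 10.68
ee_pos: [410.0, -294.4, 37.6]
ee_rot: [180.0, -0.0, 2.5]
force: [-1.8, 0.5, 5.8]
gripper_width: 47.2
gripper_force: 26.0
```

Request:
{"method": "send_rows", "body": {
  "motion": [
    {"tx": 0, "ty": 0, "tz": -0.006, "rx": 0, "ry": 0, "rz": 0, "gripper": 1},
    {"tx": 0, "ty": 0, "tz": -0.01, "rx": 0, "ry": 0, "rz": 0, "gripper": 1},
    {"tx": 0, "ty": 0, "tz": -0.01, "rx": 0, "ry": 0, "rz": 0, "gripper": 1},
    {"tx": 0, "ty": 0, "tz": -0.01, "rx": 0, "ry": 0, "rz": 0, "gripper": 1},
    {"tx": 0, "ty": 0, "tz": 0, "rx": 0, "ry": 0, "rz": 0, "gripper": 1}
  ]
}}

```text
time_s: 11.3
ee_pos: [410.2, -294.4, 55.4]
ee_rot: [180.0, -0.0, 2.5]
force: [-0.4, -0.3, -1.7]
gripper_width: 46.9
gripper_force: 26.0
```

```bash
python3 - <<'E'
from h import *
plan(*cal(0,-11),160,78.3)
shot('wrist','w4'); b=cv2.imread('pics/w4.png'); shot('scene','s4'); a=cv2.imread('pics/s4.png')
m=np.zeros((440,800,3),np.uint8); m[:380,:400]=cv2.resize(b[100:480,120:520],None,fx=1,fy=1)
m[:440,400:]=cv2.resize(a[150:260,140:240],None,fx=4,fy=4,interpolation=cv2.INTER_CUBIC)
cv2.imwrite('pics/m4.png',cv2.convertScaleAbs(m,alpha=1.3))
E
```

```text
pos [ 410.2 -294.4   55.4] rot [ 1.7996e+02 -5.0000e-02  2.5000e+00] t 11.3 F [-0.4 -0.3 -1.7] w 46.9 26.0
TOTAL r units [ 2.2000e-03 -4.0000e-04 -2.5267e+00] t units (after turn) [ 0.5803  0.1924 -0.2091] min rows 6.5
```

View pics/m4.png

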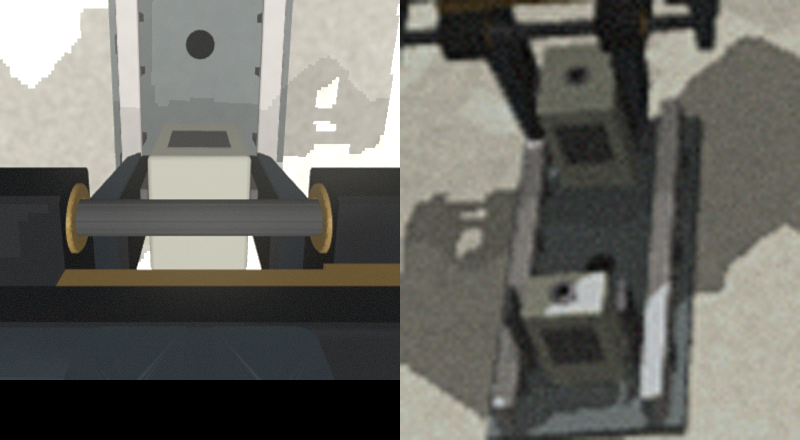

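The cassette is out of its bay, upright and square between the pads. Moving to above the caliper.

Request:
{"method": "send_rows", "body": {
  "motion": [
    {"tx": 0, "ty": 0, "tz": -0.05, "rx": 0, "ry": 0, "rz": 0, "gripper": 1},
    {"tx": 0, "ty": 0, "tz": -0.07, "rx": 0, "ry": 0, "rz": 0, "gripper": 1},
    {"tx": 0, "ty": 0, "tz": -0.06, "rx": 0, "ry": 0, "rz": -0.2, "gripper": 1},
    {"tx": 0, "ty": 0, "tz": -0.02, "rx": 0, "ry": 0, "rz": -0.3, "gripper": 1},
    {"tx": 0, "ty": 0, "tz": 0, "rx": 0, "ry": 0, "rz": -0.3, "gripper": 1},
    {"tx": 0, "ty": 0, "tz": 0, "rx": 0, "ry": 0, "rz": -0.3, "gripper": 1},
    {"tx": 0, "ty": 0, "tz": 0, "rx": 0, "ry": 0, "rz": -0.3, "gripper": 1},
    {"tx": 0, "ty": 0, "tz": 0, "rx": 0, "ry": 0, "rz": -0.3, "gripper": 1},
    {"tx": 0, "ty": 0, "tz": 0, "rx": 0, "ry": 0, "rz": -0.3, "gripper": 1},
    {"tx": 0, "ty": 0, "tz": 0, "rx": 0, "ry": 0, "rz": -0.3, "gripper": 1},
    {"tx": 0, "ty": 0, "tz": 0, "rx": 0, "ry": 0, "rz": -0.227, "gripper": 1},
    {"tx": 0, "ty": 0, "tz": 0, "rx": 0, "ry": 0, "rz": 0, "gripper": 1}
  ]
}}

```text
time_s: 12.9
ee_pos: [409.7, -294.0, 154.7]
ee_rot: [-180.0, -0.0, 78.2]
force: [-0.4, 0.3, -2.4]
gripper_width: 46.9
gripper_force: 26.0
```

```bash
python3 - <<'E'
from h import *
plan(*cal(0,-12.3),120,78.3)
E
```

```text
pos [ 409.7 -294.   154.7] rot [-1.7997e+02 -1.0000e-02  7.8230e+01] t 12.9 F [-0.4  0.3 -2.4] w 46.9 26.0
TOTAL r units [-0.0011 -0.0004 -0.0024] t units (after turn) [0.5771 0.1935 0.0693] min rows 6.1
```

Request:
{"method": "send_rows", "body": {
  "motion": [
    {"tx": 0.03, "ty": 0.01, "tz": 0, "rx": 0, "ry": 0, "rz": 0, "gripper": 1},
    {"tx": 0.06, "ty": 0.02, "tz": 0, "rx": 0, "ry": 0, "rz": 0, "gripper": 1},
    {"tx": 0.075, "ty": 0.025, "tz": 0, "rx": 0, "ry": 0, "rz": 0, "gripper": 1},
    {"tx": 0.075, "ty": 0.025, "tz": 0, "rx": 0, "ry": 0, "rz": 0, "gripper": 1},
    {"tx": 0.075, "ty": 0.025, "tz": 0, "rx": 0, "ry": 0, "rz": 0, "gripper": 1},
    {"tx": 0.075, "ty": 0.025, "tz": 0, "rx": 0, "ry": 0, "rz": 0, "gripper": 1},
    {"tx": 0.075, "ty": 0.025, "tz": 0, "rx": 0, "ry": 0, "rz": 0, "gripper": 1},
    {"tx": 0.06, "ty": 0.021, "tz": 0.02, "rx": 0, "ry": 0, "rz": 0, "gripper": 1},
    {"tx": 0.04, "ty": 0.014, "tz": 0.03, "rx": 0, "ry": 0, "rz": 0, "gripper": 1},
    {"tx": 0.012, "ty": 0.004, "tz": 0.02, "rx": 0, "ry": 0, "rz": 0, "gripper": 1},
    {"tx": 0, "ty": 0, "tz": 0, "rx": 0, "ry": 0, "rz": 0, "gripper": 1},
    {"tx": 0, "ty": 0, "tz": 0, "rx": 0, "ry": 0, "rz": 0, "gripper": 1}
  ]
}}

```text
time_s: 14.4
ee_pos: [563.1, -32.1, 120.1]
ee_rot: [180.0, 0.0, 78.2]
force: [0.2, -0.6, -1.5]
gripper_width: 46.9
gripper_force: 26.0
```

```bash
python3 - <<'E'
from h import *
plan(*cal(0,-12.3),44,78.3)
E
```

```text
pos [563.1 -32.1 120.1] rot [1.7999e+02 2.0000e-02 7.8250e+01] t 14.4 F [ 0.2 -0.6 -1.5] w 46.9 26.0
TOTAL r units [ 0.0002  0.0008 -0.0018] t units (after turn) [ 0.0021 -0.0007  0.1523] min rows 1.5
```

Request:
{"method": "send_rows", "body": {
  "motion": [
    {"tx": 0.002, "ty": 0, "tz": 0.03, "rx": 0, "ry": 0, "rz": 0, "gripper": 1},
    {"tx": 0, "ty": 0, "tz": 0.05, "rx": 0, "ry": 0, "rz": 0, "gripper": 1},
    {"tx": 0, "ty": 0, "tz": 0.04, "rx": 0, "ry": 0, "rz": 0, "gripper": 1},
    {"tx": 0, "ty": 0, "tz": 0.022, "rx": 0, "ry": 0, "rz": 0, "gripper": 1},
    {"tx": 0, "ty": 0, "tz": 0.01, "rx": 0, "ry": 0, "rz": 0, "gripper": 1},
    {"tx": 0, "ty": 0, "tz": 0.002, "rx": 0, "ry": 0, "rz": 0, "gripper": 1},
    {"tx": 0, "ty": 0, "tz": 0, "rx": 0, "ry": 0, "rz": 0, "gripper": 1},
    {"tx": 0, "ty": 0, "tz": 0, "rx": 0, "ry": 0, "rz": 0, "gripper": 1}
  ]
}}

```text
time_s: 15.4
ee_pos: [564.0, -30.3, 43.5]
ee_rot: [179.9, -0.0, 78.3]
force: [-0.5, 0.7, -0.9]
gripper_width: 47.1
gripper_force: 26.0
```

Request:
{"method": "send_rows", "body": {
  "motion": [
    {"tx": 0, "ty": 0, "tz": 0.001, "rx": 0, "ry": 0, "rz": 0, "gripper": 1},
    {"tx": 0, "ty": 0, "tz": 0.001, "rx": 0, "ry": 0, "rz": 0, "gripper": 1},
    {"tx": 0, "ty": 0, "tz": 0.001, "rx": 0, "ry": 0, "rz": 0, "gripper": 1},
    {"tx": 0, "ty": 0, "tz": 0.0005, "rx": 0, "ry": 0, "rz": 0, "gripper": 1},
    {"tx": 0, "ty": 0, "tz": 0, "rx": 0, "ry": 0, "rz": 0, "gripper": 1}
  ]
}}

```text
time_s: 16.02
ee_pos: [563.6, -30.3, 41.6]
ee_rot: [180.0, 0.0, 78.3]
force: [-2.7, 0.3, 4.6]
gripper_width: 47.0
gripper_force: 26.0
```

Request:
{"method": "send_rows", "body": {
  "motion": [
    {"tx": 0, "ty": 0, "tz": 0, "rx": 0, "ry": 0, "rz": 0, "gripper": -1},
    {"tx": 0, "ty": 0, "tz": 0, "rx": 0, "ry": 0, "rz": 0, "gripper": -1},
    {"tx": 0, "ty": 0, "tz": 0, "rx": 0, "ry": 0, "rz": 0, "gripper": -1},
    {"tx": 0, "ty": 0, "tz": 0, "rx": 0, "ry": 0, "rz": 0, "gripper": -1},
    {"tx": 0, "ty": 0, "tz": 0, "rx": 0, "ry": 0, "rz": 0, "gripper": -1},
    {"tx": 0, "ty": 0, "tz": -0.03, "rx": 0, "ry": 0, "rz": 0, "gripper": -1},
    {"tx": 0, "ty": 0, "tz": -0.07, "rx": 0, "ry": 0, "rz": 0, "gripper": -1},
    {"tx": 0, "ty": 0, "tz": -0.08, "rx": 0, "ry": 0, "rz": 0, "gripper": 0.12},
    {"tx": 0, "ty": 0, "tz": -0.03, "rx": 0, "ry": 0, "rz": 0, "gripper": 0.12},
    {"tx": 0, "ty": 0, "tz": 0, "rx": 0, "ry": 0, "rz": 0, "gripper": 0.12}
  ]
}}

```text
time_s: 17.27
ee_pos: [564.0, -30.4, 147.3]
ee_rot: [179.9, -0.0, 78.3]
force: [0.4, 0.2, -0.6]
gripper_width: 64.5
gripper_force: 0.0
```

```bash
python3 - <<'E'
from h import *
print(cal(45,80.5),'jaw TCP cal y:',(np.array([626.4,51.6])-O)@np.array([.2028,.9792]))
plan(*cal(45,80.5),50,-11.7)
E
```

```text
[625.88940375  50.70200796] jaw TCP cal y: 81.48203999999998
pos [564.  -30.4 147.3] rot [ 1.7986e+02 -1.0000e-02  7.8310e+01] t 17.3 F [ 0.4  0.2 -0.6] w 64.5 0.0
TOTAL r units [ 0.0033 -0.004   3.0004] t units (after turn) [ 0.0883 -0.1838  0.1945] min rows 2.8
```

Request:
{"method": "send_rows", "body": {
  "motion": [
    {"tx": 0, "ty": 0, "tz": 0, "rx": 0, "ry": 0, "rz": 0.3, "gripper": 0.12},
    {"tx": 0, "ty": 0, "tz": 0, "rx": 0, "ry": 0, "rz": 0.3, "gripper": 0.12},
    {"tx": 0, "ty": 0, "tz": 0, "rx": 0, "ry": 0, "rz": 0.3, "gripper": 0.12},
    {"tx": 0, "ty": 0, "tz": 0, "rx": 0, "ry": 0, "rz": 0.3, "gripper": 0.12},
    {"tx": 0, "ty": 0, "tz": 0, "rx": 0, "ry": 0, "rz": 0.3, "gripper": 0.12},
    {"tx": 0, "ty": 0, "tz": 0, "rx": 0, "ry": 0, "rz": 0.3, "gripper": 0.12},
    {"tx": 0, "ty": 0, "tz": 0, "rx": 0, "ry": 0, "rz": 0.3, "gripper": 0.12},
    {"tx": 0, "ty": 0, "tz": 0, "rx": 0, "ry": 0, "rz": 0.3, "gripper": 0.12},
    {"tx": 0, "ty": 0, "tz": 0, "rx": 0, "ry": 0, "rz": 0.3, "gripper": 0.12},
    {"tx": 0, "ty": 0, "tz": 0, "rx": 0, "ry": 0, "rz": 0.3, "gripper": 0.12},
    {"tx": 0.04, "ty": -0.08, "tz": 0, "rx": 0, "ry": 0, "rz": 0, "gripper": 0.12},
    {"tx": 0.04, "ty": -0.08, "tz": 0, "rx": 0, "ry": 0, "rz": 0, "gripper": 0.12}
  ]
}}

```text
time_s: 18.77
ee_pos: [618.5, 40.3, 144.3]
ee_rot: [179.9, 0.2, -11.8]
force: [0.5, -0.7, 0.5]
gripper_width: 40.2
gripper_force: 0.0
```

```bash
python3 - <<'E'
from h import *
plan(*cal(45,81.5),50,-11.7)
shot('wrist','w5')
K,Rm,t=cam('w5')
p=proj('w5',[list(cal(0,-13))+[72],list(cal(0,-40))+[46]]);print(p)
E
```

```text
pos [618.5  40.3 144.3] rot [179.94   0.19 -11.76] t 18.8 F [ 0.5 -0.7  0.5] w 40.2 0.0
TOTAL r units [ 0.0019  0.0063 -0.002 ] t units (after turn) [ 0.0103 -0.0255  0.1885] min rows 1.9
[[439.4 302.6]
 [465.1 288.3]]
```

Request:
{"method": "send_rows", "body": {
  "motion": [
    {"tx": 0.008, "ty": -0.022, "tz": 0.02, "rx": 0, "ry": 0, "rz": 0, "gripper": 0.12},
    {"tx": 0, "ty": 0, "tz": 0.05, "rx": 0, "ry": 0, "rz": 0, "gripper": 0.12},
    {"tx": 0, "ty": 0, "tz": 0.06, "rx": 0, "ry": 0, "rz": 0, "gripper": 0.12},
    {"tx": 0, "ty": 0, "tz": 0.04, "rx": 0, "ry": 0, "rz": 0, "gripper": 0.12},
    {"tx": 0, "ty": 0, "tz": 0.02, "rx": 0, "ry": 0, "rz": 0, "gripper": 0.12},
    {"tx": 0, "ty": 0, "tz": 0, "rx": 0, "ry": 0, "rz": 0, "gripper": 0.12},
    {"tx": 0, "ty": 0, "tz": 0, "rx": 0, "ry": 0, "rz": 0, "gripper": 0.12}
  ]
}}

```text
time_s: 19.7
ee_pos: [625.5, 49.7, 51.8]
ee_rot: [-180.0, -0.1, -11.7]
force: [1.1, 0.2, 0.9]
gripper_width: 39.9
gripper_force: 0.0
```

Request:
{"method": "send_rows", "body": {
  "motion": [
    {"tx": 0, "ty": 0, "tz": 0, "rx": 0, "ry": 0, "rz": 0, "gripper": 1},
    {"tx": 0, "ty": 0, "tz": 0, "rx": 0, "ry": 0, "rz": 0, "gripper": 1},
    {"tx": 0, "ty": 0, "tz": 0, "rx": 0, "ry": 0, "rz": 0, "gripper": 1},
    {"tx": 0, "ty": 0, "tz": 0, "rx": 0, "ry": 0, "rz": 0, "gripper": 1},
    {"tx": 0, "ty": 0, "tz": 0, "rx": 0, "ry": 0, "rz": 0, "gripper": 1},
    {"tx": 0, "ty": 0, "tz": 0, "rx": 0, "ry": 0, "rz": 0, "gripper": 1}
  ],
  "grip_force": 12
}}

```text
time_s: 20.45
ee_pos: [625.4, 50.2, 51.6]
ee_rot: [-180.0, -0.0, -11.7]
force: [-1.0, 1.8, 4.4]
gripper_width: 14.0
gripper_force: 12.0
```

```bash
cat >>h.py <<'E'
def jaw():
    s=env.state();q=np.array(s['ee_pos'][:2])-O;t=np.radians(TH);ey=np.array([-np.sin(t),np.cos(t)])
    print('jaw face y',round(q@ey-40,2),'Fy',round(np.array(s['force'])[:2]@ey,2),np.round(s['force'],2),'w',round(s['gripper_width'],1))
E
python3 - <<'E'
from h import *
jaw()
E
```

```text
jaw face y 39.9 Fy 1.61 [-0.97  1.84  4.42] w 14.0
```

Request:
{"method": "send_rows", "body": {
  "motion": [
    {"tx": 0, "ty": 0.006, "tz": 0, "rx": 0, "ry": 0, "rz": 0, "gripper": 1},
    {"tx": 0, "ty": 0.01, "tz": 0, "rx": 0, "ry": 0, "rz": 0, "gripper": 1},
    {"tx": 0, "ty": 0.01, "tz": 0, "rx": 0, "ry": 0, "rz": 0, "gripper": 1},
    {"tx": 0, "ty": 0.01, "tz": 0, "rx": 0, "ry": 0, "rz": 0, "gripper": 1},
    {"tx": 0, "ty": 0.007, "tz": 0, "rx": 0, "ry": 0, "rz": 0, "gripper": 1},
    {"tx": 0, "ty": 0.004, "tz": 0, "rx": 0, "ry": 0, "rz": 0, "gripper": 1},
    {"tx": 0, "ty": 0.002, "tz": 0, "rx": 0, "ry": 0, "rz": 0, "gripper": 1},
    {"tx": 0, "ty": 0.001, "tz": 0, "rx": 0, "ry": 0, "rz": 0, "gripper": 1},
    {"tx": 0, "ty": 0, "tz": 0, "rx": 0, "ry": 0, "rz": 0, "gripper": 1}
  ]
}}

```text
time_s: 21.58
ee_pos: [620.0, 25.1, 51.6]
ee_rot: [180.0, -0.0, -11.7]
force: [-0.2, 1.5, 5.8]
gripper_width: 14.0
gripper_force: 12.0
```

```bash
python3 - <<'E'
from h import *
jaw(); shot('scene','s5'); a=cv2.imread('pics/s5.png')
cv2.imwrite('pics/s5c.png',cv2.convertScaleAbs(cv2.resize(a[190:290,270:400],None,fx=5,fy=5,interpolation=cv2.INTER_CUBIC),alpha=1.5)); jaw()
E
```

```text
jaw face y 14.24 Fy 1.45 [-0.22  1.53  5.76] w 14.0
jaw face y 14.22 Fy 2.28 [-0.41  2.41  5.35] w 13.9
```

View pics/s5c.png

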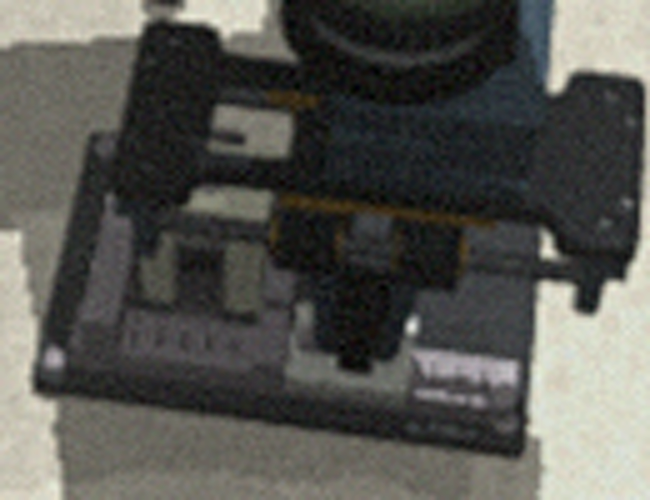

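The cassette is upright between the jaws, at crop (150–260,230–310). Now closing in small steps and watching the force.

Request:
{"method": "send_rows", "body": {
  "motion": [
    {"tx": 0, "ty": 0.001, "tz": 0, "rx": 0, "ry": 0, "rz": 0, "gripper": 1},
    {"tx": 0, "ty": 0.001, "tz": 0, "rx": 0, "ry": 0, "rz": 0, "gripper": 1},
    {"tx": 0, "ty": 0.001, "tz": 0, "rx": 0, "ry": 0, "rz": 0, "gripper": 1},
    {"tx": 0, "ty": 0.001, "tz": 0, "rx": 0, "ry": 0, "rz": 0, "gripper": 1},
    {"tx": 0, "ty": 0.001, "tz": 0, "rx": 0, "ry": 0, "rz": 0, "gripper": 1}
  ]
}}

```text
time_s: 22.25
ee_pos: [619.6, 23.0, 51.6]
ee_rot: [-180.0, -0.0, -11.7]
force: [-0.8, 2.2, 4.3]
gripper_width: 14.2
gripper_force: 12.0
```

```bash
python3 -c "
from h import *
jaw()"
```

```text
jaw face y 12.1 Fy 1.94 [-0.82  2.16  4.28] w 14.2
```

Request:
{"method": "send_rows", "body": {
  "motion": [
    {"tx": 0, "ty": 0.001, "tz": 0, "rx": 0, "ry": 0, "rz": 0, "gripper": 1},
    {"tx": 0, "ty": 0.001, "tz": 0, "rx": 0, "ry": 0, "rz": 0, "gripper": 1}
  ]
}}

```text
time_s: 22.5
ee_pos: [619.4, 22.1, 51.6]
ee_rot: [-180.0, -0.0, -11.7]
force: [-0.8, 3.2, 4.9]
gripper_width: 13.8
gripper_force: 12.0
```

```bash
python3 -c "
from h import *
jaw()"
```

```text
jaw face y 11.16 Fy 3.01 [-0.81  3.24  4.91] w 13.8
```

Request:
{"method": "send_rows", "body": {
  "motion": [
    {"tx": 0, "ty": 0.001, "tz": 0, "rx": 0, "ry": 0, "rz": 0, "gripper": 1}
  ]
}}

```text
time_s: 22.62
ee_pos: [619.2, 21.6, 51.6]
ee_rot: [-180.0, -0.0, -11.7]
force: [-0.2, 2.4, 6.1]
gripper_width: 13.8
gripper_force: 12.0
```

```bash
python3 -c "
from h import *
jaw()"
```

```text
jaw face y 10.64 Fy 2.34 [-0.17  2.43  6.13] w 13.8
```

Request:
{"method": "send_rows", "body": {
  "motion": [
    {"tx": 0, "ty": 0.001, "tz": 0, "rx": 0, "ry": 0, "rz": 0, "gripper": 1}
  ]
}}

```text
time_s: 22.75
ee_pos: [619.1, 21.1, 51.6]
ee_rot: [-180.0, -0.0, -11.7]
force: [-0.0, 1.7, 4.1]
gripper_width: 14.1
gripper_force: 12.0
```

Request:
{"method": "send_rows", "body": {
  "motion": [
    {"tx": 0, "ty": 0.001, "tz": 0, "rx": 0, "ry": 0, "rz": 0, "gripper": 1}
  ]
}}

```text
time_s: 22.88
ee_pos: [619.1, 20.8, 51.6]
ee_rot: [-179.9, -0.0, -11.7]
force: [-0.9, 3.3, 5.3]
gripper_width: 14.3
gripper_force: 12.0
```

Request:
{"method": "send_rows", "body": {
  "motion": [
    {"tx": 0, "ty": 0, "tz": 0, "rx": 0, "ry": 0, "rz": 0, "gripper": 1}
  ]
}}

```text
time_s: 23.0
ee_pos: [619.1, 20.7, 51.6]
ee_rot: [-180.0, -0.0, -11.7]
force: [-0.3, 3.3, 5.1]
gripper_width: 13.8
gripper_force: 12.0
```

```bash
python3 -c "
from h import *
jaw()"
```

```text
jaw face y 9.78 Fy 3.2 [-0.27  3.33  5.13] w 13.8
```

Request:
{"method": "send_rows", "body": {
  "motion": [
    {"tx": 0, "ty": 0.001, "tz": 0, "rx": 0, "ry": 0, "rz": 0, "gripper": 1},
    {"tx": 0, "ty": 0, "tz": 0, "rx": 0, "ry": 0, "rz": 0, "gripper": 1}
  ]
}}

```text
time_s: 23.25
ee_pos: [619.1, 20.6, 51.6]
ee_rot: [-179.9, -0.0, -11.7]
force: [-0.8, 4.7, 5.1]
gripper_width: 13.8
gripper_force: 12.0
```

Request:
{"method": "send_rows", "body": {
  "motion": [
    {"tx": 0, "ty": 0.001, "tz": 0, "rx": 0, "ry": 0, "rz": 0, "gripper": 1},
    {"tx": 0, "ty": 0, "tz": 0, "rx": 0, "ry": 0, "rz": 0, "gripper": 1}
  ]
}}

```text
time_s: 23.5
ee_pos: [619.0, 20.4, 51.6]
ee_rot: [-179.9, -0.0, -11.7]
force: [-0.4, 5.2, 5.3]
gripper_width: 13.6
gripper_force: 12.0
```

```bash
python3 -c "
from h import *
jaw()"
```

```text
jaw face y 9.41 Fy 5.06 [-0.36  5.24  5.28] w 13.6
```

Request:
{"method": "send_rows", "body": {
  "motion": [
    {"tx": 0, "ty": 0.001, "tz": 0, "rx": 0, "ry": 0, "rz": 0, "gripper": 1},
    {"tx": 0, "ty": 0, "tz": 0, "rx": 0, "ry": 0, "rz": 0, "gripper": 1},
    {"tx": 0, "ty": 0, "tz": 0, "rx": 0, "ry": 0, "rz": 0, "gripper": 1},
    {"tx": 0, "ty": 0, "tz": 0, "rx": 0, "ry": 0, "rz": 0, "gripper": 1},
    {"tx": 0, "ty": 0, "tz": 0, "rx": 0, "ry": 0, "rz": 0, "gripper": 1},
    {"tx": 0, "ty": 0, "tz": 0, "rx": 0, "ry": 0, "rz": 0, "gripper": 1}
  ]
}}

```text
time_s: 24.25
ee_pos: [619.0, 20.2, 51.6]
ee_rot: [-179.9, -0.0, -11.7]
force: [-1.0, 7.0, 5.0]
gripper_width: 14.0
gripper_force: 12.0
```

```bash
python3 -c "
from h import *
jaw()"
```

```text
jaw face y 9.23 Fy 6.63 [-1.01  6.98  5.04] w 14.0
```

Snug at about 3–4.6 N and held for over half a second. Opening the jaw and releasing the fin.

Request:
{"method": "send_rows", "body": {
  "motion": [
    {"tx": 0, "ty": -0.004, "tz": 0, "rx": 0, "ry": 0, "rz": 0, "gripper": 1},
    {"tx": 0, "ty": -0.01, "tz": 0, "rx": 0, "ry": 0, "rz": 0, "gripper": 1},
    {"tx": 0, "ty": -0.014, "tz": 0, "rx": 0, "ry": 0, "rz": 0, "gripper": 1},
    {"tx": 0, "ty": -0.016, "tz": 0, "rx": 0, "ry": 0, "rz": 0, "gripper": 1},
    {"tx": 0, "ty": -0.012, "tz": 0, "rx": 0, "ry": 0, "rz": 0, "gripper": 1},
    {"tx": 0, "ty": -0.007, "tz": 0, "rx": 0, "ry": 0, "rz": 0, "gripper": 1},
    {"tx": 0, "ty": 0, "tz": 0, "rx": 0, "ry": 0, "rz": 0, "gripper": 1},
    {"tx": 0, "ty": 0, "tz": 0, "rx": 0, "ry": 0, "rz": 0, "gripper": 0.12},
    {"tx": 0, "ty": 0, "tz": 0, "rx": 0, "ry": 0, "rz": 0, "gripper": 0.12},
    {"tx": 0, "ty": 0, "tz": 0, "rx": 0, "ry": 0, "rz": 0, "gripper": 0.12},
    {"tx": 0, "ty": 0, "tz": -0.05, "rx": 0, "ry": 0, "rz": 0, "gripper": 0.12},
    {"tx": 0, "ty": 0, "tz": -0.1, "rx": 0, "ry": 0, "rz": 0, "gripper": 0.12}
  ]
}}

```text
time_s: 25.75
ee_pos: [623.3, 49.6, 124.4]
ee_rot: [179.9, 0.3, -11.7]
force: [1.0, 0.1, -0.2]
gripper_width: 39.7
gripper_force: 0.0
```

```bash
python3 - <<'E'
from h import *
jaw(); plan(*cal(0,-15),150,78.3)
E
```

```text
jaw face y 38.92 Fy 0.35 [ 1.03  0.15 -0.21] w 39.7
pos [623.3  49.6 124.4] rot [179.89   0.34 -11.68] t 25.8 F [ 1.   0.1 -0.2] w 39.7 0.0
TOTAL r units [-0.006   0.0118 -2.9993] t units (after turn) [-0.1878 -0.0854 -0.0511] min rows 2.1
```

Request:
{"method": "send_rows", "body": {
  "motion": [
    {"tx": 0, "ty": 0, "tz": -0.04, "rx": 0, "ry": 0, "rz": -0.3, "gripper": -1},
    {"tx": 0, "ty": 0, "tz": 0, "rx": 0, "ry": 0, "rz": -0.3, "gripper": -1},
    {"tx": 0, "ty": 0, "tz": 0, "rx": 0, "ry": 0, "rz": -0.3, "gripper": -1},
    {"tx": 0, "ty": 0, "tz": 0, "rx": 0, "ry": 0, "rz": -0.3, "gripper": -1},
    {"tx": 0, "ty": 0, "tz": 0, "rx": 0, "ry": 0, "rz": -0.3, "gripper": -1},
    {"tx": 0, "ty": 0, "tz": 0, "rx": 0, "ry": 0, "rz": -0.3, "gripper": -1},
    {"tx": 0, "ty": 0, "tz": 0, "rx": 0, "ry": 0, "rz": -0.3, "gripper": -1},
    {"tx": 0, "ty": 0, "tz": 0, "rx": 0, "ry": 0, "rz": -0.3, "gripper": -1},
    {"tx": -0.04, "ty": -0.02, "tz": 0, "rx": 0, "ry": 0, "rz": -0.3, "gripper": -1},
    {"tx": -0.06, "ty": -0.03, "tz": 0, "rx": 0, "ry": 0, "rz": -0.3, "gripper": -1},
    {"tx": -0.07, "ty": -0.03, "tz": 0, "rx": 0, "ry": 0, "rz": 0, "gripper": -1},
    {"tx": 0, "ty": 0, "tz": 0, "rx": 0, "ry": 0, "rz": 0, "gripper": -1}
  ]
}}

```text
time_s: 27.25
ee_pos: [558.6, -18.1, 146.2]
ee_rot: [-179.9, 0.0, 78.2]
force: [0.1, 0.4, -0.5]
gripper_width: 91.4
gripper_force: 0.0
```

```bash
python3 - <<'E'
from h import *
plan(*cal(0.4,-15.2),42,78.3)
E
```

```text
pos [558.6 -18.1 146.2] rot [-1.7994e+02  5.0000e-02  7.8180e+01] t 27.2 F [ 0.1  0.4 -0.5] w 91.4 0.0
TOTAL r units [-0.0019  0.0015 -0.004 ] t units (after turn) [-0.0294  0.0147  0.2083] min rows 2.1
```

Request:
{"method": "send_rows", "body": {
  "motion": [
    {"tx": -0.03, "ty": 0.015, "tz": 0.02, "rx": 0, "ry": 0, "rz": -0.004, "gripper": -1},
    {"tx": 0, "ty": 0, "tz": 0.05, "rx": 0, "ry": 0, "rz": 0, "gripper": -1},
    {"tx": 0, "ty": 0, "tz": 0.06, "rx": 0, "ry": 0, "rz": 0, "gripper": -1},
    {"tx": 0, "ty": 0, "tz": 0.045, "rx": 0, "ry": 0, "rz": 0, "gripper": -1},
    {"tx": 0, "ty": 0, "tz": 0.025, "rx": 0, "ry": 0, "rz": 0, "gripper": -1},
    {"tx": 0, "ty": 0, "tz": 0.008, "rx": 0, "ry": 0, "rz": 0, "gripper": -1},
    {"tx": 0, "ty": 0, "tz": 0, "rx": 0, "ry": 0, "rz": 0, "gripper": -1}
  ]
}}

```text
time_s: 28.12
ee_pos: [565.0, -32.8, 42.3]
ee_rot: [180.0, 0.0, 78.4]
force: [0.8, -0.2, 0.4]
gripper_width: 91.2
gripper_force: 0.0
```

Request:
{"method": "send_rows", "body": {
  "motion": [
    {"tx": 0, "ty": 0, "tz": 0, "rx": 0, "ry": 0, "rz": 0, "gripper": 1},
    {"tx": 0, "ty": 0, "tz": 0, "rx": 0, "ry": 0, "rz": 0, "gripper": 1},
    {"tx": 0, "ty": 0, "tz": 0, "rx": 0, "ry": 0, "rz": 0, "gripper": 1},
    {"tx": 0, "ty": 0, "tz": 0, "rx": 0, "ry": 0, "rz": 0, "gripper": 1},
    {"tx": 0, "ty": 0, "tz": 0, "rx": 0, "ry": 0, "rz": 0, "gripper": 1},
    {"tx": 0, "ty": 0, "tz": 0, "rx": 0, "ry": 0, "rz": 0, "gripper": 1}
  ],
  "grip_force": 26
}}

```text
time_s: 28.88
ee_pos: [564.0, -32.7, 42.9]
ee_rot: [-180.0, 0.0, 78.4]
force: [-2.9, 0.1, 5.9]
gripper_width: 47.0
gripper_force: 26.0
```

```bash
python3 - <<'E'
from h import *
plan(*cal(0.4,-10),150,78.3)
shot('scene','s6'); a=cv2.imread('pics/s6.png')
m=np.hstack([cv2.resize(a[165:275,405:525],None,fx=3,fy=3,interpolation=cv2.INTER_CUBIC),cv2.resize(a[185:295,265:400],None,fx=3,fy=3,interpolation=cv2.INTER_CUBIC)])
cv2.imwrite('pics/m6.png',cv2.convertScaleAbs(m,alpha=1.4));print(m.shape)
E
```

```text
pos [564.  -32.7  42.9] rot [-179.97    0.     78.43] t 28.9 F [-2.9  0.1  5.9] w 47.0 26.0
TOTAL r units [-0.0012  0.0002  0.0043] t units (after turn) [ 0.0074 -0.0018 -0.2142] min rows 2.1
(330, 765, 3)
```

View pics/m6.png

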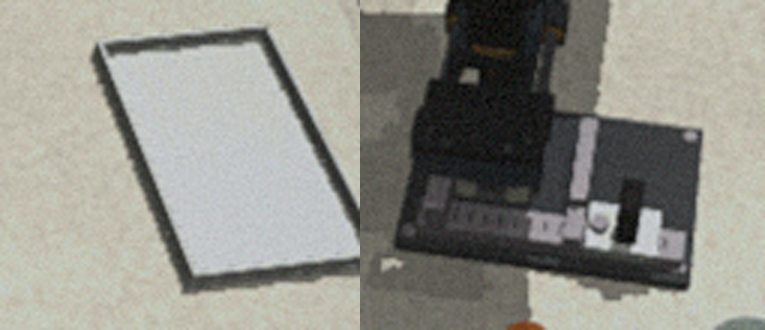

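The tray has been knocked: its rim corners are now at about scene (437,180), (493,174) and (468,260). The jaw is open and the cassette is gripped. Lifting and working out the tray's new pose.

Request:
{"method": "send_rows", "body": {
  "motion": [
    {"tx": 0.004, "ty": 0, "tz": -0.01, "rx": 0, "ry": 0, "rz": 0, "gripper": 1},
    {"tx": 0.006, "ty": 0, "tz": -0.03, "rx": 0, "ry": 0, "rz": 0, "gripper": 1},
    {"tx": 0, "ty": 0, "tz": -0.07, "rx": 0, "ry": 0, "rz": 0, "gripper": 1},
    {"tx": 0, "ty": 0, "tz": -0.09, "rx": 0, "ry": 0, "rz": 0, "gripper": 1},
    {"tx": 0, "ty": 0, "tz": -0.09, "rx": 0, "ry": 0, "rz": 0, "gripper": 1},
    {"tx": 0, "ty": 0, "tz": -0.04, "rx": 0, "ry": 0, "rz": 0, "gripper": 1},
    {"tx": 0, "ty": 0, "tz": 0, "rx": 0, "ry": 0, "rz": 0, "gripper": 1}
  ]
}}

```text
time_s: 29.8
ee_pos: [566.5, -27.7, 209.6]
ee_rot: [179.7, -0.0, 78.4]
force: [-0.6, -0.5, -2.2]
gripper_width: 46.8
gripper_force: 26.0
```

```bash
python3 - <<'E'
from h import *
P=lambda u,v:pix('s6',405+u/3-.33,165+v/3-.33,18)
a,b,c=P(97,45),P(265,28),P(190,278);print(a,b,c, np.degrees(np.arctan2(*(c-a)[1::-1])))
print('center',(b+c)/2)
a=cv2.imread('pics/s6.png');cv2.imwrite('pics/s6t.png',cv2.convertScaleAbs(cv2.resize(a[160:280,420:560],None,fx=5,fy=5,interpolation=cv2.INTER_CUBIC),alpha=1.4))
E
```

```text
[403.9 270.3  18. ] [391.7 406.5  18. ] [618.8 286.3  18. ] 4.257999911746638
center [505.25 346.4   18.  ]
```

View pics/s6t.png

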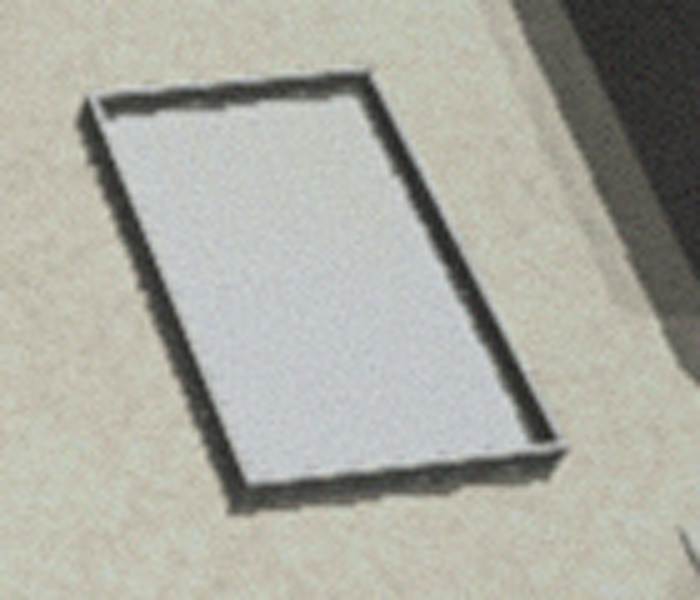

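The four rim corners in the crop are at (90,95), (368,70), (563,448) and (238,487).

```bash
python3 - <<'E'
from h import *
P=lambda u,v:pix('s6',420+u/5-.4,160+v/5-.4,18)
q=np.array([P(*c) for c in [(85,97),(370,70),(566,450),(233,488)]])[:,:2];print(q)
m=np.array([[-110,-70],[-110,70],[110,70],[110,-70]],float)
A=(q-q.mean(0));th=np.arctan2((m[:,0]*A[:,1]-m[:,1]*A[:,0]).sum(),(m*A).sum());c=q.mean(0)
print(c,np.degrees(th),np.linalg.norm(A,axis=1))
u=np.array([np.cos(th),np.sin(th)])
for d in(-66,0,66): print(d,c+d*u)
y=np.degrees(th); t=c-66*u
plan(*t,150,y)
E
```

```text
[[401.8 269.8]
 [390.5 408.3]
 [606.4 425.8]
 [618.3 282.7]]
[504.25 346.65] 4.223344426484525 [128.07000039 129.38232105 129.22594554 130.75551614]
-66 [438.4292194  341.78946076]
0 [504.25 346.65]
66 [570.0707806  351.51053924]
pos [566.5 -27.7 209.6] rot [ 1.7971e+02 -4.0000e-02  7.8440e+01] t 29.8 F [-0.6 -0.5 -2.2] w 46.8 26.0
TOTAL r units [ 0.0075 -0.0073  2.4739] t units (after turn) [-0.2011 -0.7559  0.1192] min rows 7.9
```

Request:
{"method": "send_rows", "body": {
  "motion": [
    {"tx": 0, "ty": 0, "tz": 0, "rx": 0, "ry": 0, "rz": 0.2, "gripper": 1},
    {"tx": 0, "ty": 0, "tz": 0, "rx": 0, "ry": 0, "rz": 0.3, "gripper": 1},
    {"tx": 0, "ty": 0, "tz": 0, "rx": 0, "ry": 0, "rz": 0.3, "gripper": 1},
    {"tx": 0, "ty": 0, "tz": 0, "rx": 0, "ry": 0, "rz": 0.3, "gripper": 1},
    {"tx": 0, "ty": 0, "tz": 0, "rx": 0, "ry": 0, "rz": 0.3, "gripper": 1},
    {"tx": 0, "ty": 0, "tz": 0, "rx": 0, "ry": 0, "rz": 0.3, "gripper": 1},
    {"tx": 0, "ty": 0, "tz": 0, "rx": 0, "ry": 0, "rz": 0.3, "gripper": 1},
    {"tx": 0, "ty": 0, "tz": 0, "rx": 0, "ry": 0, "rz": 0.3, "gripper": 1},
    {"tx": 0, "ty": 0, "tz": 0, "rx": 0, "ry": 0, "rz": 0.174, "gripper": 1},
    {"tx": -0.02, "ty": -0.06, "tz": 0, "rx": 0, "ry": 0, "rz": 0, "gripper": 1},
    {"tx": -0.02, "ty": -0.08, "tz": 0, "rx": 0, "ry": 0, "rz": 0, "gripper": 1},
    {"tx": -0.02, "ty": -0.09, "tz": 0, "rx": 0, "ry": 0, "rz": 0, "gripper": 1}
  ]
}}

```text
time_s: 31.3
ee_pos: [525.9, 85.4, 205.7]
ee_rot: [180.0, 0.1, 4.1]
force: [1.0, 0.3, -2.1]
gripper_width: 47.0
gripper_force: 26.0
```

Request:
{"method": "send_rows", "body": {
  "motion": [
    {"tx": -0.025, "ty": -0.09, "tz": 0, "rx": 0, "ry": 0, "rz": 0, "gripper": 1},
    {"tx": -0.025, "ty": -0.09, "tz": 0.01, "rx": 0, "ry": 0, "rz": 0, "gripper": 1},
    {"tx": -0.025, "ty": -0.09, "tz": 0.02, "rx": 0, "ry": 0, "rz": 0, "gripper": 1},
    {"tx": -0.025, "ty": -0.09, "tz": 0.02, "rx": 0, "ry": 0, "rz": 0, "gripper": 1},
    {"tx": -0.02, "ty": -0.08, "tz": 0.02, "rx": 0, "ry": 0, "rz": 0, "gripper": 1},
    {"tx": -0.015, "ty": -0.06, "tz": 0.02, "rx": 0, "ry": 0, "rz": 0, "gripper": 1},
    {"tx": -0.006, "ty": -0.026, "tz": 0.02, "rx": 0, "ry": 0, "rz": 0, "gripper": 1},
    {"tx": 0, "ty": 0, "tz": 0, "rx": 0, "ry": 0, "rz": 0, "gripper": 1},
    {"tx": 0, "ty": 0, "tz": 0, "rx": 0, "ry": 0, "rz": 0, "gripper": 1}
  ]
}}

```text
time_s: 32.42
ee_pos: [437.8, 340.7, 152.1]
ee_rot: [180.0, 0.0, 4.2]
force: [0.2, -0.7, -1.8]
gripper_width: 46.9
gripper_force: 26.0
```

```bash
python3 - <<'E'
from h import *
plan(438.4,341.8,40,4.2)
shot('wrist','w7')
# tray corner projections for check
t=np.radians(4.22);u=np.array([np.cos(t),np.sin(t)]);v=np.array([-u[1],u[0]]);c=np.array([504.25,346.65])
b=cv2.imread('pics/w7.png')
P=np.array([list(c+x*u+y*v)+[18] for x,y in [(-110,-70),(-110,70),(110,70),(110,-70)]]);q=proj('w7',P);print(q)
cv2.polylines(b,[q.round().astype(np.int32)],True,(0,0,255),1)
cv2.imwrite('pics/w7o.png',b)
E
```

```text
pos [437.8 340.7 152.1] rot [179.95   0.     4.16] t 32.4 F [ 0.2 -0.7 -1.8] w 46.9 26.0
TOTAL r units [ 0.0015  0.     -0.0012] t units (after turn) [ 0.0013 -0.002   0.2242] min rows 2.2
[[401.5 276.9]
 [233.9 277. ]
 [217.2 -20.9]
 [417.6 -20.9]]
```

View pics/w7o.png

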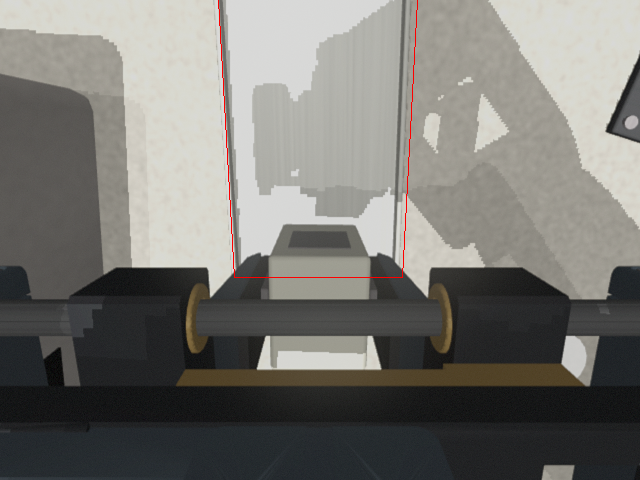

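The red outline (my tray estimate) matches the tray's side walls. Lowering the cassette in.

Request:
{"method": "send_rows", "body": {
  "motion": [
    {"tx": 0.001, "ty": -0.002, "tz": 0.04, "rx": 0, "ry": 0, "rz": 0, "gripper": 1},
    {"tx": 0, "ty": 0, "tz": 0.07, "rx": 0, "ry": 0, "rz": 0, "gripper": 1},
    {"tx": 0, "ty": 0, "tz": 0.06, "rx": 0, "ry": 0, "rz": 0, "gripper": 1},
    {"tx": 0, "ty": 0, "tz": 0.035, "rx": 0, "ry": 0, "rz": 0, "gripper": 1},
    {"tx": 0, "ty": 0, "tz": 0.017, "rx": 0, "ry": 0, "rz": 0, "gripper": 1},
    {"tx": 0, "ty": 0, "tz": 0.003, "rx": 0, "ry": 0, "rz": 0, "gripper": 1},
    {"tx": 0, "ty": 0, "tz": 0, "rx": 0, "ry": 0, "rz": 0, "gripper": 1},
    {"tx": 0, "ty": 0, "tz": 0, "rx": 0, "ry": 0, "rz": 0, "gripper": 1}
  ]
}}

```text
time_s: 33.48
ee_pos: [438.3, 343.1, 40.5]
ee_rot: [-180.0, -0.1, 4.2]
force: [-0.5, 0.3, -1.6]
gripper_width: 47.1
gripper_force: 26.0
```

Request:
{"method": "send_rows", "body": {
  "motion": [
    {"tx": 0, "ty": 0, "tz": 0.001, "rx": 0, "ry": 0, "rz": 0, "gripper": 1},
    {"tx": 0, "ty": 0, "tz": 0.001, "rx": 0, "ry": 0, "rz": 0, "gripper": 1},
    {"tx": 0, "ty": 0, "tz": 0, "rx": 0, "ry": 0, "rz": 0, "gripper": 1}
  ]
}}

```text
time_s: 33.85
ee_pos: [437.8, 342.8, 38.6]
ee_rot: [180.0, 0.0, 4.2]
force: [0.1, -0.0, -1.1]
gripper_width: 46.7
gripper_force: 26.0
```

Request:
{"method": "send_rows", "body": {
  "motion": [
    {"tx": 0, "ty": 0, "tz": 0.001, "rx": 0, "ry": 0, "rz": 0, "gripper": 1},
    {"tx": 0, "ty": 0, "tz": 0.001, "rx": 0, "ry": 0, "rz": 0, "gripper": 1},
    {"tx": 0, "ty": 0, "tz": 0.001, "rx": 0, "ry": 0, "rz": 0, "gripper": 1},
    {"tx": 0, "ty": 0, "tz": 0, "rx": 0, "ry": 0, "rz": 0, "gripper": 1},
    {"tx": 0, "ty": 0, "tz": 0, "rx": 0, "ry": 0, "rz": 0, "gripper": 1}
  ]
}}

```text
time_s: 34.48
ee_pos: [437.9, 342.8, 37.2]
ee_rot: [180.0, -0.0, 4.2]
force: [0.5, 0.2, -2.9]
gripper_width: 46.8
gripper_force: 26.0
```

Request:
{"method": "send_rows", "body": {
  "motion": [
    {"tx": 0, "ty": 0, "tz": 0.001, "rx": 0, "ry": 0, "rz": 0, "gripper": 1},
    {"tx": 0, "ty": 0, "tz": 0.0005, "rx": 0, "ry": 0, "rz": 0, "gripper": 1},
    {"tx": 0, "ty": 0, "tz": 0, "rx": 0, "ry": 0, "rz": 0, "gripper": 1}
  ]
}}

```text
time_s: 34.85
ee_pos: [437.9, 342.8, 36.9]
ee_rot: [-180.0, -0.0, 4.2]
force: [-1.5, -0.8, 5.1]
gripper_width: 47.0
gripper_force: 26.0
```

Contact. Releasing and lifting away.

Request:
{"method": "send_rows", "body": {
  "motion": [
    {"tx": 0, "ty": 0, "tz": 0, "rx": 0, "ry": 0, "rz": 0, "gripper": -1},
    {"tx": 0, "ty": 0, "tz": 0, "rx": 0, "ry": 0, "rz": 0, "gripper": -1},
    {"tx": 0, "ty": 0, "tz": 0, "rx": 0, "ry": 0, "rz": 0, "gripper": -1},
    {"tx": 0, "ty": 0, "tz": 0, "rx": 0, "ry": 0, "rz": 0, "gripper": -1},
    {"tx": 0, "ty": 0, "tz": 0, "rx": 0, "ry": 0, "rz": 0, "gripper": -1},
    {"tx": 0, "ty": 0, "tz": -0.03, "rx": 0, "ry": 0, "rz": 0, "gripper": -1},
    {"tx": 0, "ty": 0, "tz": -0.07, "rx": 0, "ry": 0, "rz": 0, "gripper": -1},
    {"tx": 0, "ty": 0, "tz": -0.09, "rx": 0, "ry": 0, "rz": 0, "gripper": -1},
    {"tx": 0, "ty": 0, "tz": -0.08, "rx": 0, "ry": 0, "rz": 0, "gripper": -1},
    {"tx": 0, "ty": 0, "tz": 0, "rx": 0, "ry": 0, "rz": 0, "gripper": -1}
  ]
}}

```text
time_s: 36.1
ee_pos: [439.8, 344.2, 176.1]
ee_rot: [-179.7, -0.4, 4.2]
force: [0.1, 0.1, -0.3]
gripper_width: 91.3
gripper_force: 0.0
```

```bash
python3 - <<'E'
from h import *
d=132*np.array([np.cos(np.radians(2.4)),np.sin(np.radians(2.4))]);print(np.array([409.4,-294.4])+d)
plan(*(np.array([409.4,-294.4])+d),150,2.4)
E
```

```text
[ 541.28421357 -288.87241371]
pos [439.8 344.2 176.1] rot [-179.72   -0.45    4.21] t 36.1 F [ 0.1  0.1 -0.3] w 91.3 0.0
TOTAL r units [-0.0096 -0.0148  0.0604] t units (after turn) [0.1498 1.2736 0.0522] min rows 12.8
```

Request:
{"method": "send_rows", "body": {
  "motion": [
    {"tx": 0.01, "ty": 0.05, "tz": 0, "rx": 0, "ry": 0, "rz": 0.06, "gripper": -1},
    {"tx": 0.01, "ty": 0.08, "tz": 0, "rx": 0, "ry": 0, "rz": 0, "gripper": -1},
    {"tx": 0.01, "ty": 0.09, "tz": 0, "rx": 0, "ry": 0, "rz": 0, "gripper": -1},
    {"tx": 0.01, "ty": 0.09, "tz": 0, "rx": 0, "ry": 0, "rz": 0, "gripper": -1},
    {"tx": 0.01, "ty": 0.09, "tz": 0, "rx": 0, "ry": 0, "rz": 0, "gripper": -1},
    {"tx": 0.01, "ty": 0.09, "tz": 0, "rx": 0, "ry": 0, "rz": 0, "gripper": -1},
    {"tx": 0.01, "ty": 0.09, "tz": 0, "rx": 0, "ry": 0, "rz": 0, "gripper": -1},
    {"tx": 0.01, "ty": 0.09, "tz": 0, "rx": 0, "ry": 0, "rz": 0, "gripper": -1},
    {"tx": 0.01, "ty": 0.09, "tz": 0, "rx": 0, "ry": 0, "rz": 0, "gripper": -1},
    {"tx": 0.01, "ty": 0.09, "tz": 0, "rx": 0, "ry": 0, "rz": 0, "gripper": -1},
    {"tx": 0.01, "ty": 0.09, "tz": 0, "rx": 0, "ry": 0, "rz": 0, "gripper": -1},
    {"tx": 0.01, "ty": 0.09, "tz": 0, "rx": 0, "ry": 0, "rz": 0, "gripper": -1}
  ]
}}

```text
time_s: 37.6
ee_pos: [519.7, -170.3, 171.0]
ee_rot: [-180.0, 0.1, 2.4]
force: [0.9, 0.2, 0.6]
gripper_width: 91.0
gripper_force: 0.0
```

Request:
{"method": "send_rows", "body": {
  "motion": [
    {"tx": 0.01, "ty": 0.09, "tz": 0, "rx": 0, "ry": 0, "rz": 0, "gripper": -1},
    {"tx": 0.01, "ty": 0.08, "tz": 0.01, "rx": 0, "ry": 0, "rz": 0, "gripper": -1},
    {"tx": 0.01, "ty": 0.05, "tz": 0.02, "rx": 0, "ry": 0, "rz": 0, "gripper": -1},
    {"tx": 0, "ty": 0.02, "tz": 0.02, "rx": 0, "ry": 0, "rz": 0, "gripper": -1},
    {"tx": 0, "ty": 0, "tz": 0, "rx": 0, "ry": 0, "rz": 0, "gripper": -1},
    {"tx": 0, "ty": 0, "tz": 0, "rx": 0, "ry": 0, "rz": 0, "gripper": -1}
  ]
}}

```text
time_s: 38.35
ee_pos: [540.2, -287.1, 146.5]
ee_rot: [-180.0, 0.0, 2.5]
force: [0.7, 1.0, -0.1]
gripper_width: 91.3
gripper_force: 0.0
```

```bash
python3 - <<'E'
from h import *
plan(541.5,-288.8,37,2.4)
g=shot('wrist','w8'); print(proj('w8',[[541.5,-288.8,68]]))
E
```

```text
pos [ 540.2 -287.1  146.5] rot [-1.7997e+02  2.0000e-02  2.4700e+00] t 38.4 F [ 0.7  1.  -0.1] w 91.3 0.0
TOTAL r units [-0.0011  0.0005  0.0023] t units (after turn) [0.0025 0.0035 0.219 ] min rows 2.2
[[321.8 242.2]]
```

Request:
{"method": "send_rows", "body": {
  "motion": [
    {"tx": 0.003, "ty": 0.003, "tz": 0.04, "rx": 0, "ry": 0, "rz": 0, "gripper": -1},
    {"tx": 0, "ty": 0, "tz": 0.07, "rx": 0, "ry": 0, "rz": 0, "gripper": -1},
    {"tx": 0, "ty": 0, "tz": 0.06, "rx": 0, "ry": 0, "rz": 0, "gripper": -1},
    {"tx": 0, "ty": 0, "tz": 0.035, "rx": 0, "ry": 0, "rz": 0, "gripper": -1},
    {"tx": 0, "ty": 0, "tz": 0.014, "rx": 0, "ry": 0, "rz": 0, "gripper": -1},
    {"tx": 0, "ty": 0, "tz": 0, "rx": 0, "ry": 0, "rz": 0, "gripper": -1},
    {"tx": 0, "ty": 0, "tz": 0, "rx": 0, "ry": 0, "rz": 0, "gripper": -1}
  ]
}}

```text
time_s: 39.28
ee_pos: [542.6, -290.1, 38.1]
ee_rot: [179.9, -0.1, 2.4]
force: [0.0, -1.0, -0.4]
gripper_width: 91.2
gripper_force: 0.0
```

Request:
{"method": "send_rows", "body": {
  "motion": [
    {"tx": 0, "ty": 0, "tz": 0, "rx": 0, "ry": 0, "rz": 0, "gripper": 1},
    {"tx": 0, "ty": 0, "tz": 0, "rx": 0, "ry": 0, "rz": 0, "gripper": 1},
    {"tx": 0, "ty": 0, "tz": 0, "rx": 0, "ry": 0, "rz": 0, "gripper": 1},
    {"tx": 0, "ty": 0, "tz": 0, "rx": 0, "ry": 0, "rz": 0, "gripper": 1},
    {"tx": 0, "ty": 0, "tz": 0, "rx": 0, "ry": 0, "rz": 0, "gripper": 1},
    {"tx": 0, "ty": 0, "tz": 0, "rx": 0, "ry": 0, "rz": 0, "gripper": 1},
    {"tx": 0, "ty": 0, "tz": 0, "rx": 0, "ry": 0, "rz": 0, "gripper": 1}
  ],
  "grip_force": 26
}}

```text
time_s: 40.15
ee_pos: [541.9, -289.8, 37.5]
ee_rot: [180.0, -0.0, 2.4]
force: [-1.4, 0.9, 5.3]
gripper_width: 46.8
gripper_force: 26.0
```

Request:
{"method": "send_rows", "body": {
  "motion": [
    {"tx": 0, "ty": 0, "tz": -0.006, "rx": 0, "ry": 0, "rz": 0, "gripper": 1},
    {"tx": 0, "ty": 0, "tz": -0.01, "rx": 0, "ry": 0, "rz": 0, "gripper": 1},
    {"tx": 0, "ty": 0, "tz": -0.01, "rx": 0, "ry": 0, "rz": 0, "gripper": 1},
    {"tx": 0, "ty": 0, "tz": -0.01, "rx": 0, "ry": 0, "rz": 0, "gripper": 1},
    {"tx": 0, "ty": 0, "tz": -0.03, "rx": 0, "ry": 0, "rz": 0, "gripper": 1},
    {"tx": 0, "ty": 0, "tz": -0.07, "rx": 0, "ry": 0, "rz": 0, "gripper": 1},
    {"tx": 0, "ty": 0, "tz": -0.07, "rx": 0, "ry": 0, "rz": 0, "gripper": 1},
    {"tx": 0, "ty": 0, "tz": -0.03, "rx": 0, "ry": 0, "rz": 0, "gripper": 1},
    {"tx": 0, "ty": 0, "tz": 0, "rx": 0, "ry": 0, "rz": 0, "gripper": 1}
  ]
}}

```text
time_s: 41.28
ee_pos: [542.2, -289.9, 156.1]
ee_rot: [179.9, -0.1, 2.4]
force: [0.7, -0.6, -1.7]
gripper_width: 47.0
gripper_force: 26.0
```

```bash
python3 - <<'E'
from h import *
plan(*cal(0,-21),120,78.3)
shot('wrist','w9'); b=cv2.imread('pics/w9.png'); shot('scene','s9'); a=cv2.imread('pics/s9.png')
m=np.hstack([b[140:480,100:540],cv2.resize(a[120:290,120:300],(360,340),interpolation=cv2.INTER_CUBIC)])
cv2.imwrite('pics/m9.png',cv2.convertScaleAbs(m,alpha=1.2))
E
```

```text
pos [ 542.2 -289.9  156.1] rot [ 1.7993e+02 -1.1000e-01  2.4100e+00] t 41.3 F [ 0.7 -0.6 -1.7] w 47.0 26.0
TOTAL r units [ 4.5000e-03 -1.6000e-03 -2.5296e+00] t units (after turn) [ 0.4981 -0.0643  0.0721] min rows 5.1
```

View pics/m9.png

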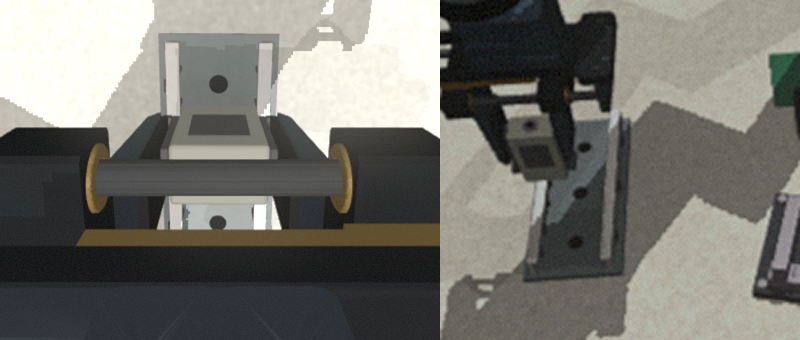

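The slim cassette is held upright and the dock is empty. Taking it to the caliper.

Request:
{"method": "send_rows", "body": {
  "motion": [
    {"tx": 0, "ty": 0, "tz": 0, "rx": 0, "ry": 0, "rz": -0.23, "gripper": 1},
    {"tx": 0, "ty": 0, "tz": 0, "rx": 0, "ry": 0, "rz": -0.3, "gripper": 1},
    {"tx": 0, "ty": 0, "tz": 0, "rx": 0, "ry": 0, "rz": -0.3, "gripper": 1},
    {"tx": 0, "ty": 0, "tz": 0, "rx": 0, "ry": 0, "rz": -0.3, "gripper": 1},
    {"tx": 0, "ty": 0, "tz": 0, "rx": 0, "ry": 0, "rz": -0.3, "gripper": 1},
    {"tx": 0, "ty": 0, "tz": 0, "rx": 0, "ry": 0, "rz": -0.3, "gripper": 1},
    {"tx": 0, "ty": 0, "tz": 0, "rx": 0, "ry": 0, "rz": -0.3, "gripper": 1},
    {"tx": 0, "ty": 0, "tz": 0, "rx": 0, "ry": 0, "rz": -0.3, "gripper": 1},
    {"tx": 0, "ty": 0, "tz": 0, "rx": 0, "ry": 0, "rz": -0.2, "gripper": 1},
    {"tx": 0.04, "ty": -0.005, "tz": 0, "rx": 0, "ry": 0, "rz": 0, "gripper": 1},
    {"tx": 0.07, "ty": -0.01, "tz": 0, "rx": 0, "ry": 0, "rz": 0, "gripper": 1},
    {"tx": 0.08, "ty": -0.01, "tz": 0, "rx": 0, "ry": 0, "rz": 0, "gripper": 1}
  ]
}}

```text
time_s: 42.88
ee_pos: [548.1, -192.1, 153.8]
ee_rot: [-179.9, -0.0, 78.2]
force: [1.2, -0.4, -1.3]
gripper_width: 46.9
gripper_force: 26.0
```

Request:
{"method": "send_rows", "body": {
  "motion": [
    {"tx": 0.08, "ty": -0.01, "tz": 0, "rx": 0, "ry": 0, "rz": 0, "gripper": 1},
    {"tx": 0.08, "ty": -0.01, "tz": 0, "rx": 0, "ry": 0, "rz": 0, "gripper": 1},
    {"tx": 0.07, "ty": -0.01, "tz": 0, "rx": 0, "ry": 0, "rz": 0, "gripper": 1},
    {"tx": 0.05, "ty": -0.006, "tz": 0.02, "rx": 0, "ry": 0, "rz": 0, "gripper": 1},
    {"tx": 0.03, "ty": -0.004, "tz": 0.03, "rx": 0, "ry": 0, "rz": 0, "gripper": 1},
    {"tx": 0, "ty": 0, "tz": 0.02, "rx": 0, "ry": 0, "rz": 0, "gripper": 1},
    {"tx": 0, "ty": 0, "tz": 0, "rx": 0, "ry": 0, "rz": 0, "gripper": 1},
    {"tx": 0, "ty": 0, "tz": 0, "rx": 0, "ry": 0, "rz": 0, "gripper": 1}
  ]
}}

```text
time_s: 43.88
ee_pos: [560.9, -39.2, 120.0]
ee_rot: [180.0, 0.0, 78.2]
force: [-0.1, -0.8, -1.5]
gripper_width: 46.9
gripper_force: 26.0
```

```bash
python3 - <<'E'
from h import *
plan(*cal(0,-20),44,78.3)
E
```

```text
pos [560.9 -39.2 120. ] rot [1.7997e+02 1.0000e-02 7.8230e+01] t 43.9 F [-0.1 -0.8 -1.5] w 46.9 26.0
TOTAL r units [ 0.0009  0.0005 -0.0022] t units (after turn) [0.0015 0.0009 0.1521] min rows 1.5
```

Request:
{"method": "send_rows", "body": {
  "motion": [
    {"tx": 0.001, "ty": 0.001, "tz": 0.03, "rx": 0, "ry": 0, "rz": -0.002, "gripper": 1},
    {"tx": 0, "ty": 0, "tz": 0.05, "rx": 0, "ry": 0, "rz": 0, "gripper": 1},
    {"tx": 0, "ty": 0, "tz": 0.04, "rx": 0, "ry": 0, "rz": 0, "gripper": 1},
    {"tx": 0, "ty": 0, "tz": 0.022, "rx": 0, "ry": 0, "rz": 0, "gripper": 1},
    {"tx": 0, "ty": 0, "tz": 0.01, "rx": 0, "ry": 0, "rz": 0, "gripper": 1},
    {"tx": 0, "ty": 0, "tz": 0.002, "rx": 0, "ry": 0, "rz": 0, "gripper": 1},
    {"tx": 0, "ty": 0, "tz": 0, "rx": 0, "ry": 0, "rz": 0, "gripper": 1},
    {"tx": 0, "ty": 0, "tz": 0.001, "rx": 0, "ry": 0, "rz": 0, "gripper": 1},
    {"tx": 0, "ty": 0, "tz": 0.001, "rx": 0, "ry": 0, "rz": 0, "gripper": 1},
    {"tx": 0, "ty": 0, "tz": 0.001, "rx": 0, "ry": 0, "rz": 0, "gripper": 1},
    {"tx": 0, "ty": 0, "tz": 0, "rx": 0, "ry": 0, "rz": 0, "gripper": 1}
  ]
}}

```text
time_s: 45.25
ee_pos: [561.3, -38.0, 41.6]
ee_rot: [180.0, 0.0, 78.4]
force: [0.3, -0.1, -1.4]
gripper_width: 46.8
gripper_force: 26.0
```

Request:
{"method": "send_rows", "body": {
  "motion": [
    {"tx": 0, "ty": 0, "tz": 0.001, "rx": 0, "ry": 0, "rz": 0, "gripper": 1},
    {"tx": 0, "ty": 0, "tz": 0, "rx": 0, "ry": 0, "rz": 0, "gripper": 1}
  ]
}}

```text
time_s: 45.5
ee_pos: [561.4, -38.0, 41.5]
ee_rot: [180.0, 0.0, 78.4]
force: [-1.4, 0.6, 5.1]
gripper_width: 47.0
gripper_force: 26.0
```

Seated. Releasing, lifting and turning to the thumb grip.

Request:
{"method": "send_rows", "body": {
  "motion": [
    {"tx": 0, "ty": 0, "tz": 0, "rx": 0, "ry": 0, "rz": 0, "gripper": -1},
    {"tx": 0, "ty": 0, "tz": 0, "rx": 0, "ry": 0, "rz": 0, "gripper": -1},
    {"tx": 0, "ty": 0, "tz": 0, "rx": 0, "ry": 0, "rz": 0, "gripper": -1},
    {"tx": 0, "ty": 0, "tz": 0, "rx": 0, "ry": 0, "rz": 0, "gripper": -1},
    {"tx": 0, "ty": 0, "tz": 0, "rx": 0, "ry": 0, "rz": 0, "gripper": -1},
    {"tx": 0, "ty": 0, "tz": -0.03, "rx": 0, "ry": 0, "rz": 0, "gripper": -1},
    {"tx": 0, "ty": 0, "tz": -0.07, "rx": 0, "ry": 0, "rz": 0, "gripper": -1},
    {"tx": 0, "ty": 0, "tz": -0.08, "rx": 0, "ry": 0, "rz": 0, "gripper": 0.12},
    {"tx": 0, "ty": 0, "tz": -0.03, "rx": 0, "ry": 0, "rz": 0.3, "gripper": 0.12},
    {"tx": 0, "ty": 0, "tz": 0, "rx": 0, "ry": 0, "rz": 0.3, "gripper": 0.12},
    {"tx": 0, "ty": 0, "tz": 0, "rx": 0, "ry": 0, "rz": 0.3, "gripper": 0.12},
    {"tx": 0, "ty": 0, "tz": 0, "rx": 0, "ry": 0, "rz": 0.3, "gripper": 0.12}
  ]
}}

```text
time_s: 47.0
ee_pos: [561.5, -38.0, 147.2]
ee_rot: [179.9, -0.1, 42.1]
force: [-0.6, -0.4, -0.5]
gripper_width: 43.8
gripper_force: 0.0
```

Request:
{"method": "send_rows", "body": {
  "motion": [
    {"tx": 0, "ty": 0, "tz": 0, "rx": 0, "ry": 0, "rz": 0.3, "gripper": 0.12},
    {"tx": 0, "ty": 0, "tz": 0, "rx": 0, "ry": 0, "rz": 0.3, "gripper": 0.12},
    {"tx": 0, "ty": 0, "tz": 0, "rx": 0, "ry": 0, "rz": 0.3, "gripper": 0.12},
    {"tx": 0, "ty": 0, "tz": 0, "rx": 0, "ry": 0, "rz": 0.3, "gripper": 0.12},
    {"tx": 0, "ty": 0, "tz": 0, "rx": 0, "ry": 0, "rz": 0.3, "gripper": 0.12},
    {"tx": 0, "ty": 0, "tz": 0, "rx": 0, "ry": 0, "rz": 0.3, "gripper": 0.12},
    {"tx": 0, "ty": 0, "tz": 0, "rx": 0, "ry": 0, "rz": 0, "gripper": 0.12}
  ]
}}

```text
time_s: 47.88
ee_pos: [561.4, -38.0, 146.9]
ee_rot: [-180.0, -0.1, -11.5]
force: [0.3, 0.6, 0.7]
gripper_width: 40.0
gripper_force: 0.0
```

```bash
python3 - <<'E'
from h import *
plan(*cal(45,79.5),51,-11.7)
E
```

```text
pos [561.4 -38.  146.9] rot [-1.7999e+02 -7.0000e-02 -1.1520e+01] t 47.9 F [0.3 0.6 0.7] w 40.0 0.0
TOTAL r units [-0.0002 -0.0025  0.0058] t units (after turn) [ 0.0902 -0.1978  0.1918] min rows 2.9
```

Request:
{"method": "send_rows", "body": {
  "motion": [
    {"tx": 0.02, "ty": -0.045, "tz": 0, "rx": 0, "ry": 0, "rz": 0.006, "gripper": 0.12},
    {"tx": 0.035, "ty": -0.075, "tz": 0, "rx": 0, "ry": 0, "rz": 0, "gripper": 0.12},
    {"tx": 0.025, "ty": -0.055, "tz": 0, "rx": 0, "ry": 0, "rz": 0, "gripper": 0.12},
    {"tx": 0.01, "ty": -0.022, "tz": 0.02, "rx": 0, "ry": 0, "rz": 0, "gripper": 0.12},
    {"tx": 0, "ty": 0, "tz": 0.05, "rx": 0, "ry": 0, "rz": 0, "gripper": 0.12},
    {"tx": 0, "ty": 0, "tz": 0.06, "rx": 0, "ry": 0, "rz": 0, "gripper": 0.12},
    {"tx": 0, "ty": 0, "tz": 0.04, "rx": 0, "ry": 0, "rz": 0, "gripper": 0.12},
    {"tx": 0, "ty": 0, "tz": 0.02, "rx": 0, "ry": 0, "rz": 0, "gripper": 0.12},
    {"tx": 0, "ty": 0, "tz": 0, "rx": 0, "ry": 0, "rz": 0, "gripper": 0.12},
    {"tx": 0, "ty": 0, "tz": 0, "rx": 0, "ry": 0, "rz": 0, "gripper": 0.12}
  ]
}}

```text
time_s: 49.12
ee_pos: [626.0, 49.1, 51.8]
ee_rot: [-180.0, -0.1, -11.8]
force: [-0.4, 0.1, -0.1]
gripper_width: 40.3
gripper_force: 0.0
```

Request:
{"method": "send_rows", "body": {
  "motion": [
    {"tx": 0, "ty": 0, "tz": 0, "rx": 0, "ry": 0, "rz": 0, "gripper": 1},
    {"tx": 0, "ty": 0, "tz": 0, "rx": 0, "ry": 0, "rz": 0, "gripper": 1},
    {"tx": 0, "ty": 0, "tz": 0, "rx": 0, "ry": 0, "rz": 0, "gripper": 1},
    {"tx": 0, "ty": 0, "tz": 0, "rx": 0, "ry": 0, "rz": 0, "gripper": 1},
    {"tx": 0, "ty": 0, "tz": 0, "rx": 0, "ry": 0, "rz": 0, "gripper": 1},
    {"tx": 0, "ty": 0, "tz": 0, "rx": 0, "ry": 0, "rz": 0, "gripper": 1}
  ],
  "grip_force": 12
}}

```text
time_s: 49.88
ee_pos: [625.5, 49.3, 51.2]
ee_rot: [180.0, -0.0, -11.8]
force: [-0.8, -0.4, 4.5]
gripper_width: 14.2
gripper_force: 12.0
```

```bash
python3 - <<'E'
from h import *
jaw()
E
```

```text
jaw face y 39.0 Fy -0.52 [-0.81 -0.37  4.52] w 14.2
```

Request:
{"method": "send_rows", "body": {
  "motion": [
    {"tx": 0, "ty": 0.006, "tz": 0, "rx": 0, "ry": 0, "rz": 0, "gripper": 1},
    {"tx": 0, "ty": 0.012, "tz": 0, "rx": 0, "ry": 0, "rz": 0, "gripper": 1},
    {"tx": 0, "ty": 0.014, "tz": 0, "rx": 0, "ry": 0, "rz": 0, "gripper": 1},
    {"tx": 0, "ty": 0.014, "tz": 0, "rx": 0, "ry": 0, "rz": 0, "gripper": 1},
    {"tx": 0, "ty": 0.014, "tz": 0, "rx": 0, "ry": 0, "rz": 0, "gripper": 1},
    {"tx": 0, "ty": 0.012, "tz": 0, "rx": 0, "ry": 0, "rz": 0, "gripper": 1},
    {"tx": 0, "ty": 0.008, "tz": 0, "rx": 0, "ry": 0, "rz": 0, "gripper": 1},
    {"tx": 0, "ty": 0.004, "tz": 0, "rx": 0, "ry": 0, "rz": 0, "gripper": 1},
    {"tx": 0, "ty": 0.002, "tz": 0, "rx": 0, "ry": 0, "rz": 0, "gripper": 1},
    {"tx": 0, "ty": 0, "tz": 0, "rx": 0, "ry": 0, "rz": 0, "gripper": 1}
  ]
}}

```text
time_s: 51.12
ee_pos: [616.4, 6.6, 51.2]
ee_rot: [180.0, -0.0, -11.8]
force: [-0.7, 1.5, 5.2]
gripper_width: 13.8
gripper_force: 12.0
```

```bash
python3 - <<'E'
from h import *
jaw()
E
```

```text
jaw face y -4.65 Fy 1.34 [-0.71  1.51  5.16] w 13.8
```

Request:
{"method": "send_rows", "body": {
  "motion": [
    {"tx": 0, "ty": 0.0015, "tz": 0, "rx": 0, "ry": 0, "rz": 0, "gripper": 1},
    {"tx": 0, "ty": 0.0015, "tz": 0, "rx": 0, "ry": 0, "rz": 0, "gripper": 1},
    {"tx": 0, "ty": 0.0015, "tz": 0, "rx": 0, "ry": 0, "rz": 0, "gripper": 1},
    {"tx": 0, "ty": 0.0015, "tz": 0, "rx": 0, "ry": 0, "rz": 0, "gripper": 1}
  ]
}}

```text
time_s: 51.62
ee_pos: [615.9, 4.0, 51.2]
ee_rot: [-180.0, -0.0, -11.8]
force: [-0.6, 3.0, 5.6]
gripper_width: 13.8
gripper_force: 12.0
```

```bash
python3 - <<'E'
from h import *
jaw()
E
```

```text
jaw face y -7.25 Fy 2.81 [-0.62  3.    5.62] w 13.8
```

Pushing the cassette towards the anvil, which should take about 7 mm more travel.

Request:
{"method": "send_rows", "body": {
  "motion": [
    {"tx": 0, "ty": 0.0015, "tz": 0, "rx": 0, "ry": 0, "rz": 0, "gripper": 1},
    {"tx": 0, "ty": 0.0015, "tz": 0, "rx": 0, "ry": 0, "rz": 0, "gripper": 1},
    {"tx": 0, "ty": 0.0015, "tz": 0, "rx": 0, "ry": 0, "rz": 0, "gripper": 1},
    {"tx": 0, "ty": 0.0015, "tz": 0, "rx": 0, "ry": 0, "rz": 0, "gripper": 1}
  ]
}}

```text
time_s: 52.12
ee_pos: [615.3, 1.2, 51.3]
ee_rot: [-180.0, -0.0, -11.8]
force: [-1.3, 3.2, 5.2]
gripper_width: 13.9
gripper_force: 12.0
```

Request:
{"method": "send_rows", "body": {
  "motion": [
    {"tx": 0, "ty": 0.001, "tz": 0, "rx": 0, "ry": 0, "rz": 0, "gripper": 1},
    {"tx": 0, "ty": 0.001, "tz": 0, "rx": 0, "ry": 0, "rz": 0, "gripper": 1},
    {"tx": 0, "ty": 0.001, "tz": 0, "rx": 0, "ry": 0, "rz": 0, "gripper": 1}
  ]
}}

```text
time_s: 52.5
ee_pos: [614.9, -0.3, 51.2]
ee_rot: [-180.0, -0.0, -11.8]
force: [-1.5, 3.2, 5.0]
gripper_width: 13.8
gripper_force: 12.0
```

```bash
python3 - <<'E'
from h import *
jaw()
E
```

```text
jaw face y -11.66 Fy 2.82 [-1.49  3.19  4.97] w 13.8
```

Request:
{"method": "send_rows", "body": {
  "motion": [
    {"tx": 0, "ty": 0.001, "tz": 0, "rx": 0, "ry": 0, "rz": 0, "gripper": 1},
    {"tx": 0, "ty": 0, "tz": 0, "rx": 0, "ry": 0, "rz": 0, "gripper": 1}
  ]
}}

```text
time_s: 52.75
ee_pos: [614.8, -0.8, 51.2]
ee_rot: [-180.0, -0.0, -11.8]
force: [-0.3, 1.7, 5.4]
gripper_width: 13.7
gripper_force: 12.0
```

Request:
{"method": "send_rows", "body": {
  "motion": [
    {"tx": 0, "ty": 0.001, "tz": 0, "rx": 0, "ry": 0, "rz": 0, "gripper": 1},
    {"tx": 0, "ty": 0, "tz": 0, "rx": 0, "ry": 0, "rz": 0, "gripper": 1}
  ]
}}

```text
time_s: 53.0
ee_pos: [614.7, -1.3, 51.2]
ee_rot: [-180.0, -0.0, -11.8]
force: [-0.8, 3.1, 5.1]
gripper_width: 14.2
gripper_force: 12.0
```

```bash
python3 - <<'E'
from h import *
jaw()
E
```

```text
jaw face y -12.69 Fy 2.85 [-0.75  3.07  5.13] w 14.2
```

Request:
{"method": "send_rows", "body": {
  "motion": [
    {"tx": 0, "ty": 0.001, "tz": 0, "rx": 0, "ry": 0, "rz": 0, "gripper": 1},
    {"tx": 0, "ty": 0.001, "tz": 0, "rx": 0, "ry": 0, "rz": 0, "gripper": 1},
    {"tx": 0, "ty": 0, "tz": 0, "rx": 0, "ry": 0, "rz": 0, "gripper": 1}
  ]
}}

```text
time_s: 53.38
ee_pos: [614.5, -2.3, 51.2]
ee_rot: [-180.0, -0.0, -11.8]
force: [-0.2, 2.4, 5.1]
gripper_width: 13.8
gripper_force: 12.0
```

Request:
{"method": "send_rows", "body": {
  "motion": [
    {"tx": 0, "ty": 0.001, "tz": 0, "rx": 0, "ry": 0, "rz": 0, "gripper": 1},
    {"tx": 0, "ty": 0, "tz": 0, "rx": 0, "ry": 0, "rz": 0, "gripper": 1}
  ]
}}

```text
time_s: 53.62
ee_pos: [614.4, -2.7, 51.2]
ee_rot: [-180.0, -0.0, -11.8]
force: [-0.4, 4.0, 5.3]
gripper_width: 13.9
gripper_force: 12.0
```

```bash
python3 - <<'E'
from h import *
jaw()
E
```

```text
jaw face y -14.15 Fy 3.82 [-0.39  3.99  5.29] w 13.9
```

Request:
{"method": "send_rows", "body": {
  "motion": [
    {"tx": 0, "ty": 0.001, "tz": 0, "rx": 0, "ry": 0, "rz": 0, "gripper": 1},
    {"tx": 0, "ty": 0, "tz": 0, "rx": 0, "ry": 0, "rz": 0, "gripper": 1}
  ]
}}

```text
time_s: 53.88
ee_pos: [614.4, -2.9, 51.2]
ee_rot: [-179.9, -0.0, -11.9]
force: [-1.4, 4.7, 5.1]
gripper_width: 14.0
gripper_force: 12.0
```

Request:
{"method": "send_rows", "body": {
  "motion": [
    {"tx": 0, "ty": 0.001, "tz": 0, "rx": 0, "ry": 0, "rz": 0, "gripper": 1},
    {"tx": 0, "ty": 0, "tz": 0, "rx": 0, "ry": 0, "rz": 0, "gripper": 1},
    {"tx": 0, "ty": 0, "tz": 0, "rx": 0, "ry": 0, "rz": 0, "gripper": 1},
    {"tx": 0, "ty": 0, "tz": 0, "rx": 0, "ry": 0, "rz": 0, "gripper": 1}
  ]
}}

```text
time_s: 54.38
ee_pos: [614.4, -3.1, 51.2]
ee_rot: [-179.9, -0.0, -11.9]
force: [-0.0, 3.7, 4.9]
gripper_width: 13.9
gripper_force: 12.0
```

```bash
python3 - <<'E'
from h import *
jaw()
E
```

```text
jaw face y -14.51 Fy 3.6 [-0.    3.68  4.89] w 13.9
```

Request:
{"method": "send_rows", "body": {
  "motion": [
    {"tx": 0, "ty": 0.001, "tz": 0, "rx": 0, "ry": 0, "rz": 0, "gripper": 1},
    {"tx": 0, "ty": 0, "tz": 0, "rx": 0, "ry": 0, "rz": 0, "gripper": 1},
    {"tx": 0, "ty": 0, "tz": 0, "rx": 0, "ry": 0, "rz": 0, "gripper": 1}
  ]
}}

```text
time_s: 54.75
ee_pos: [614.4, -3.3, 51.3]
ee_rot: [-179.9, -0.0, -11.9]
force: [-0.4, 6.4, 5.0]
gripper_width: 14.1
gripper_force: 12.0
```

Request:
{"method": "send_rows", "body": {
  "motion": [
    {"tx": 0, "ty": 0, "tz": 0, "rx": 0, "ry": 0, "rz": 0, "gripper": 1}
  ]
}}

```text
time_s: 54.88
ee_pos: [614.3, -3.2, 51.3]
ee_rot: [-179.9, -0.0, -11.9]
force: [0.3, 6.6, 3.8]
gripper_width: 14.0
gripper_force: 12.0
```

```bash
python3 - <<'E'
from h import *
jaw()
E
```

```text
jaw face y -14.67 Fy 6.56 [0.33 6.63 3.8 ] w 14.0
```

Snug again, same force level as the wide one. Holding briefly, then opening wide.

Request:
{"method": "send_rows", "body": {
  "motion": [
    {"tx": 0, "ty": 0, "tz": 0, "rx": 0, "ry": 0, "rz": 0, "gripper": 1},
    {"tx": 0, "ty": 0, "tz": 0, "rx": 0, "ry": 0, "rz": 0, "gripper": 1},
    {"tx": 0, "ty": -0.004, "tz": 0, "rx": 0, "ry": 0, "rz": 0, "gripper": 1},
    {"tx": 0, "ty": -0.01, "tz": 0, "rx": 0, "ry": 0, "rz": 0, "gripper": 1},
    {"tx": 0, "ty": -0.017, "tz": 0, "rx": 0, "ry": 0, "rz": 0, "gripper": 1},
    {"tx": 0, "ty": -0.02, "tz": 0, "rx": 0, "ry": 0, "rz": 0, "gripper": 1},
    {"tx": 0, "ty": -0.02, "tz": 0, "rx": 0, "ry": 0, "rz": 0, "gripper": 1},
    {"tx": 0, "ty": -0.02, "tz": 0, "rx": 0, "ry": 0, "rz": 0, "gripper": 1},
    {"tx": 0, "ty": -0.014, "tz": 0, "rx": 0, "ry": 0, "rz": 0, "gripper": 1},
    {"tx": 0, "ty": -0.007, "tz": 0, "rx": 0, "ry": 0, "rz": 0, "gripper": 1},
    {"tx": 0, "ty": -0.002, "tz": 0, "rx": 0, "ry": 0, "rz": 0, "gripper": 1},
    {"tx": 0, "ty": 0, "tz": 0, "rx": 0, "ry": 0, "rz": 0, "gripper": 1}
  ]
}}

```text
time_s: 56.38
ee_pos: [625.8, 50.4, 51.2]
ee_rot: [179.9, -0.0, -11.8]
force: [-0.9, -0.9, 5.7]
gripper_width: 14.4
gripper_force: 12.0
```

```bash
python3 - <<'E'
from h import *
jaw()
E
```

```text
jaw face y 40.15 Fy -1.1 [-0.94 -0.93  5.72] w 14.4
```

Request:
{"method": "send_rows", "body": {
  "motion": [
    {"tx": 0, "ty": 0, "tz": 0, "rx": 0, "ry": 0, "rz": 0, "gripper": 0.12},
    {"tx": 0, "ty": 0, "tz": 0, "rx": 0, "ry": 0, "rz": 0, "gripper": 0.12},
    {"tx": 0, "ty": 0, "tz": 0, "rx": 0, "ry": 0, "rz": 0, "gripper": 0.12},
    {"tx": 0, "ty": 0, "tz": -0.05, "rx": 0, "ry": 0, "rz": 0, "gripper": 0.12},
    {"tx": 0, "ty": 0, "tz": -0.09, "rx": 0, "ry": 0, "rz": 0, "gripper": 0.12},
    {"tx": 0, "ty": 0, "tz": -0.05, "rx": 0, "ry": 0, "rz": -0.3, "gripper": -1},
    {"tx": 0, "ty": 0, "tz": 0, "rx": 0, "ry": 0, "rz": -0.3, "gripper": -1},
    {"tx": 0, "ty": 0, "tz": 0, "rx": 0, "ry": 0, "rz": -0.3, "gripper": -1},
    {"tx": 0, "ty": 0, "tz": 0, "rx": 0, "ry": 0, "rz": -0.3, "gripper": -1},
    {"tx": 0, "ty": 0, "tz": 0, "rx": 0, "ry": 0, "rz": -0.3, "gripper": -1},
    {"tx": 0, "ty": 0, "tz": 0, "rx": 0, "ry": 0, "rz": -0.3, "gripper": -1},
    {"tx": 0, "ty": 0, "tz": 0, "rx": 0, "ry": 0, "rz": -0.3, "gripper": -1}
  ]
}}

```text
time_s: 57.88
ee_pos: [625.8, 51.7, 145.6]
ee_rot: [-180.0, 0.0, 51.5]
force: [-0.1, -0.4, -0.2]
gripper_width: 90.9
gripper_force: 0.0
```

Request:
{"method": "send_rows", "body": {
  "motion": [
    {"tx": 0, "ty": 0, "tz": 0, "rx": 0, "ry": 0, "rz": -0.3, "gripper": -1},
    {"tx": 0, "ty": 0, "tz": 0, "rx": 0, "ry": 0, "rz": -0.3, "gripper": -1},
    {"tx": 0, "ty": 0, "tz": 0, "rx": 0, "ry": 0, "rz": -0.3, "gripper": -1},
    {"tx": -0.08, "ty": -0.04, "tz": 0, "rx": 0, "ry": 0, "rz": 0, "gripper": -1},
    {"tx": -0.08, "ty": -0.04, "tz": 0, "rx": 0, "ry": 0, "rz": 0, "gripper": -1},
    {"tx": 0, "ty": 0, "tz": 0, "rx": 0, "ry": 0, "rz": 0, "gripper": -1}
  ]
}}

```text
time_s: 58.62
ee_pos: [568.4, -20.2, 145.8]
ee_rot: [-179.9, 0.1, 78.0]
force: [0.2, 0.8, -0.7]
gripper_width: 91.3
gripper_force: 0.0
```

```bash
python3 - <<'E'
from h import *
plan(*cal(0.4,-24),48,78.3)
shot('scene','s10'); a=cv2.imread('pics/s10.png')
cv2.imwrite('pics/s10c.png',cv2.convertScaleAbs(cv2.resize(a[165:285,270:520],None,fx=3.2,fy=3.2,interpolation=cv2.INTER_CUBIC),alpha=1.4))
E
```

```text
pos [568.4 -20.2 145.8] rot [-1.7991e+02  6.0000e-02  7.8050e+01] t 58.6 F [ 0.2  0.8 -0.7] w 91.3 0.0
TOTAL r units [-0.0029  0.0018 -0.0084] t units (after turn) [-0.0469 -0.0054  0.1957] min rows 2.0
```

View pics/s10c.png

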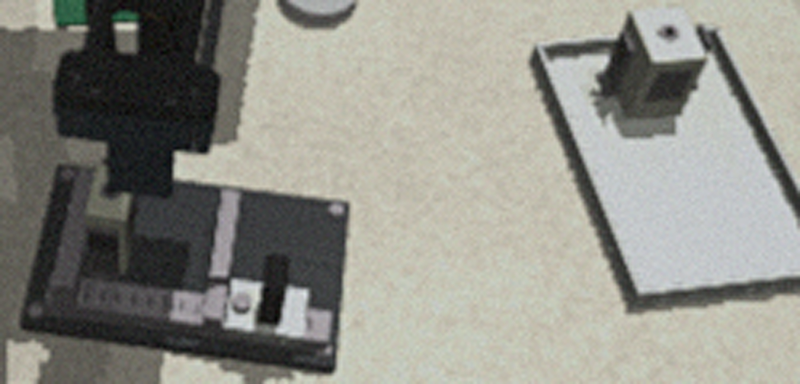

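The slim cassette stands by the anvil, the jaw is wide open, and the wide cassette is upright in the tray, which hasn't moved since placing. Picking up the slim one, gripping above the anvil's top.

Request:
{"method": "send_rows", "body": {
  "motion": [
    {"tx": -0.047, "ty": -0.005, "tz": 0.01, "rx": 0, "ry": 0, "rz": -0.008, "gripper": -1},
    {"tx": 0, "ty": 0, "tz": 0.05, "rx": 0, "ry": 0, "rz": 0, "gripper": -1},
    {"tx": 0, "ty": 0, "tz": 0.06, "rx": 0, "ry": 0, "rz": 0, "gripper": -1},
    {"tx": 0, "ty": 0, "tz": 0.045, "rx": 0, "ry": 0, "rz": 0, "gripper": -1},
    {"tx": 0, "ty": 0, "tz": 0.022, "rx": 0, "ry": 0, "rz": 0, "gripper": -1},
    {"tx": 0, "ty": 0, "tz": 0.008, "rx": 0, "ry": 0, "rz": 0, "gripper": -1},
    {"tx": 0, "ty": 0, "tz": 0, "rx": 0, "ry": 0, "rz": 0, "gripper": -1}
  ]
}}

```text
time_s: 59.55
ee_pos: [563.8, -40.7, 48.8]
ee_rot: [179.9, -0.0, 78.4]
force: [0.1, -0.4, 1.0]
gripper_width: 91.4
gripper_force: 0.0
```

```bash
python3 - <<'E'
from h import *
plan(*cal(0.4,-24),48,78.3)
E
```

```text
pos [563.8 -40.7  48.8] rot [179.94  -0.    78.45] t 59.5 F [ 0.1 -0.4  1. ] w 91.4 0.0
TOTAL r units [ 0.0019 -0.0002  0.0048] t units (after turn) [-0.0048 -0.0046  0.0017] min rows 0.1
```

Request:
{"method": "send_rows", "body": {
  "motion": [
    {"tx": -0.003, "ty": -0.003, "tz": 0.001, "rx": 0, "ry": 0, "rz": 0.004, "gripper": -1},
    {"tx": 0, "ty": 0, "tz": 0, "rx": 0, "ry": 0, "rz": 0, "gripper": 1},
    {"tx": 0, "ty": 0, "tz": 0, "rx": 0, "ry": 0, "rz": 0, "gripper": 1},
    {"tx": 0, "ty": 0, "tz": 0, "rx": 0, "ry": 0, "rz": 0, "gripper": 1},
    {"tx": 0, "ty": 0, "tz": 0, "rx": 0, "ry": 0, "rz": 0, "gripper": 1},
    {"tx": 0, "ty": 0, "tz": 0, "rx": 0, "ry": 0, "rz": 0, "gripper": 1},
    {"tx": 0, "ty": 0, "tz": 0, "rx": 0, "ry": 0, "rz": 0, "gripper": 1},
    {"tx": 0, "ty": 0, "tz": 0, "rx": 0, "ry": 0, "rz": 0, "gripper": 1}
  ],
  "grip_force": 26
}}

```text
time_s: 60.55
ee_pos: [561.3, -42.1, 48.6]
ee_rot: [180.0, 0.0, 78.3]
force: [-0.8, -0.8, 5.1]
gripper_width: 46.3
gripper_force: 26.0
```

Request:
{"method": "send_rows", "body": {
  "motion": [
    {"tx": 0.004, "ty": 0, "tz": -0.006, "rx": 0, "ry": 0, "rz": 0, "gripper": 1},
    {"tx": 0.006, "ty": 0, "tz": -0.02, "rx": 0, "ry": 0, "rz": 0, "gripper": 1},
    {"tx": 0, "ty": 0, "tz": -0.06, "rx": 0, "ry": 0, "rz": 0, "gripper": 1},
    {"tx": 0, "ty": 0, "tz": -0.09, "rx": 0, "ry": 0, "rz": 0, "gripper": 1},
    {"tx": 0, "ty": 0, "tz": -0.09, "rx": 0, "ry": 0, "rz": 0, "gripper": 1},
    {"tx": 0, "ty": 0, "tz": -0.05, "rx": 0, "ry": 0, "rz": 0, "gripper": 1},
    {"tx": 0, "ty": 0, "tz": 0, "rx": 0, "ry": 0, "rz": 0, "gripper": 1}
  ]
}}

```text
time_s: 61.42
ee_pos: [563.6, -37.0, 208.3]
ee_rot: [179.7, -0.0, 78.3]
force: [-0.3, -0.6, -1.9]
gripper_width: 46.6
gripper_force: 26.0
```

```bash
python3 - <<'E'
from h import *
shot('scene','s11')
a=cv2.imread('pics/s6.png').astype(int);b=cv2.imread('pics/s11.png').astype(int)
print('tray edge change', np.abs(a-b)[215:275,430:540].mean())
t=np.radians(4.22);u=np.array([np.cos(t),np.sin(t)]);c=np.array([504.25,346.65])
plan(*(c+33*u),150,4.2); print(c+33*u)
E
```

```text
tray edge change 2.7874242424242426
pos [562.4 -37.  206.3] rot [ 1.7993e+02 -1.0000e-02  7.8320e+01] t 61.5 F [-0.2  0.5 -2.5] w 46.2 26.0
TOTAL r units [ 1.9000e-03 -1.7000e-03  2.4707e+00] t units (after turn) [ 0.0062 -0.7737  0.1126] min rows 7.8
[537.1605321 349.0783486]
```

Request:
{"method": "send_rows", "body": {
  "motion": [
    {"tx": 0, "ty": 0, "tz": 0, "rx": 0, "ry": 0, "rz": 0.2, "gripper": 1},
    {"tx": 0, "ty": 0, "tz": 0, "rx": 0, "ry": 0, "rz": 0.3, "gripper": 1},
    {"tx": 0, "ty": 0, "tz": 0, "rx": 0, "ry": 0, "rz": 0.3, "gripper": 1},
    {"tx": 0, "ty": 0, "tz": 0, "rx": 0, "ry": 0, "rz": 0.3, "gripper": 1},
    {"tx": 0, "ty": 0, "tz": 0, "rx": 0, "ry": 0, "rz": 0.3, "gripper": 1},
    {"tx": 0, "ty": 0, "tz": 0, "rx": 0, "ry": 0, "rz": 0.3, "gripper": 1},
    {"tx": 0, "ty": 0, "tz": 0, "rx": 0, "ry": 0, "rz": 0.3, "gripper": 1},
    {"tx": 0, "ty": 0, "tz": 0, "rx": 0, "ry": 0, "rz": 0.3, "gripper": 1},
    {"tx": 0, "ty": 0, "tz": 0, "rx": 0, "ry": 0, "rz": 0.171, "gripper": 1},
    {"tx": 0, "ty": -0.06, "tz": 0, "rx": 0, "ry": 0, "rz": 0, "gripper": 1},
    {"tx": 0, "ty": -0.08, "tz": 0, "rx": 0, "ry": 0, "rz": 0, "gripper": 1},
    {"tx": 0.01, "ty": -0.09, "tz": 0, "rx": 0, "ry": 0, "rz": 0, "gripper": 1}
  ]
}}

```text
time_s: 62.98
ee_pos: [557.6, 78.6, 203.7]
ee_rot: [180.0, 0.2, 4.1]
force: [1.4, 0.1, -0.8]
gripper_width: 46.1
gripper_force: 26.0
```

Request:
{"method": "send_rows", "body": {
  "motion": [
    {"tx": 0.01, "ty": -0.09, "tz": 0, "rx": 0, "ry": 0, "rz": 0, "gripper": 1},
    {"tx": 0.01, "ty": -0.09, "tz": 0.01, "rx": 0, "ry": 0, "rz": 0, "gripper": 1},
    {"tx": 0.01, "ty": -0.09, "tz": 0.02, "rx": 0, "ry": 0, "rz": 0, "gripper": 1},
    {"tx": 0.01, "ty": -0.09, "tz": 0.02, "rx": 0, "ry": 0, "rz": 0, "gripper": 1},
    {"tx": 0.01, "ty": -0.08, "tz": 0.02, "rx": 0, "ry": 0, "rz": 0, "gripper": 1},
    {"tx": 0.01, "ty": -0.06, "tz": 0.02, "rx": 0, "ry": 0, "rz": 0, "gripper": 1},
    {"tx": 0.004, "ty": -0.04, "tz": 0.02, "rx": 0, "ry": 0, "rz": 0, "gripper": 1},
    {"tx": 0, "ty": 0, "tz": 0, "rx": 0, "ry": 0, "rz": 0, "gripper": 1},
    {"tx": 0, "ty": 0, "tz": 0, "rx": 0, "ry": 0, "rz": 0, "gripper": 1}
  ]
}}

```text
time_s: 64.1
ee_pos: [571.1, 348.4, 150.7]
ee_rot: [179.9, 0.0, 4.2]
force: [-0.4, 0.5, -0.3]
gripper_width: 46.6
gripper_force: 26.0
```

```bash
python3 - <<'E'
from h import *
plan(570,351.5,45,4.2)
E
```

```text
pos [571.1 348.4 150.7] rot [1.7993e+02 4.0000e-02 4.1500e+00] t 64.1 F [-0.4  0.5 -0.3] w 46.6 26.0
TOTAL r units [ 0.0023  0.0013 -0.0016] t units (after turn) [-0.0018 -0.0063  0.2114] min rows 2.1
```

Request:
{"method": "send_rows", "body": {
  "motion": [
    {"tx": -0.002, "ty": -0.006, "tz": 0.04, "rx": 0, "ry": 0, "rz": 0, "gripper": 1},
    {"tx": 0, "ty": 0, "tz": 0.07, "rx": 0, "ry": 0, "rz": 0, "gripper": 1},
    {"tx": 0, "ty": 0, "tz": 0.055, "rx": 0, "ry": 0, "rz": 0, "gripper": 1},
    {"tx": 0, "ty": 0, "tz": 0.03, "rx": 0, "ry": 0, "rz": 0, "gripper": 1},
    {"tx": 0, "ty": 0, "tz": 0.015, "rx": 0, "ry": 0, "rz": 0, "gripper": 1},
    {"tx": 0, "ty": 0, "tz": 0.001, "rx": 0, "ry": 0, "rz": 0, "gripper": 1},
    {"tx": 0, "ty": 0, "tz": 0, "rx": 0, "ry": 0, "rz": 0, "gripper": 1},
    {"tx": 0, "ty": 0, "tz": 0, "rx": 0, "ry": 0, "rz": 0, "gripper": 1}
  ]
}}

```text
time_s: 65.1
ee_pos: [570.5, 352.8, 46.4]
ee_rot: [-180.0, -0.1, 4.2]
force: [-0.6, -0.7, -1.6]
gripper_width: 46.5
gripper_force: 26.0
```

Request:
{"method": "send_rows", "body": {
  "motion": [
    {"tx": 0, "ty": 0, "tz": 0.001, "rx": 0, "ry": 0, "rz": 0, "gripper": 1},
    {"tx": 0, "ty": 0, "tz": 0.001, "rx": 0, "ry": 0, "rz": 0, "gripper": 1},
    {"tx": 0, "ty": 0, "tz": 0, "rx": 0, "ry": 0, "rz": 0, "gripper": 1}
  ]
}}

```text
time_s: 65.47
ee_pos: [569.9, 352.4, 44.3]
ee_rot: [180.0, 0.0, 4.2]
force: [0.1, 0.9, -1.8]
gripper_width: 46.3
gripper_force: 26.0
```

Request:
{"method": "send_rows", "body": {
  "motion": [
    {"tx": 0, "ty": 0, "tz": 0.001, "rx": 0, "ry": 0, "rz": 0, "gripper": 1},
    {"tx": 0, "ty": 0, "tz": 0.001, "rx": 0, "ry": 0, "rz": 0, "gripper": 1},
    {"tx": 0, "ty": 0, "tz": 0.001, "rx": 0, "ry": 0, "rz": 0, "gripper": 1},
    {"tx": 0, "ty": 0, "tz": 0, "rx": 0, "ry": 0, "rz": 0, "gripper": 1},
    {"tx": 0, "ty": 0, "tz": 0, "rx": 0, "ry": 0, "rz": 0, "gripper": 1}
  ]
}}

```text
time_s: 66.1
ee_pos: [570.0, 352.4, 42.9]
ee_rot: [180.0, 0.0, 4.2]
force: [-0.3, -0.3, -1.8]
gripper_width: 46.6
gripper_force: 26.0
```

Request:
{"method": "send_rows", "body": {
  "motion": [
    {"tx": 0, "ty": 0, "tz": 0.001, "rx": 0, "ry": 0, "rz": 0, "gripper": 1},
    {"tx": 0, "ty": 0, "tz": 0, "rx": 0, "ry": 0, "rz": 0, "gripper": 1},
    {"tx": 0, "ty": 0, "tz": 0, "rx": 0, "ry": 0, "rz": 0, "gripper": 1}
  ]
}}

```text
time_s: 66.47
ee_pos: [570.1, 352.5, 42.6]
ee_rot: [-180.0, -0.0, 4.2]
force: [0.1, -0.1, 1.8]
gripper_width: 46.5
gripper_force: 26.0
```

Contact. Releasing and retreating.

Request:
{"method": "send_rows", "body": {
  "motion": [
    {"tx": 0, "ty": 0, "tz": 0, "rx": 0, "ry": 0, "rz": 0, "gripper": -1},
    {"tx": 0, "ty": 0, "tz": 0, "rx": 0, "ry": 0, "rz": 0, "gripper": -1},
    {"tx": 0, "ty": 0, "tz": 0, "rx": 0, "ry": 0, "rz": 0, "gripper": -1},
    {"tx": 0, "ty": 0, "tz": 0, "rx": 0, "ry": 0, "rz": 0, "gripper": -1},
    {"tx": 0, "ty": 0, "tz": 0, "rx": 0, "ry": 0, "rz": 0, "gripper": -1},
    {"tx": 0, "ty": 0, "tz": -0.03, "rx": 0, "ry": 0, "rz": 0, "gripper": -1},
    {"tx": 0, "ty": 0, "tz": -0.07, "rx": 0, "ry": 0, "rz": 0, "gripper": -1},
    {"tx": 0, "ty": 0, "tz": -0.09, "rx": 0, "ry": 0, "rz": 0, "gripper": -1},
    {"tx": 0, "ty": 0, "tz": -0.09, "rx": 0, "ry": 0, "rz": 0, "gripper": -1},
    {"tx": -0.05, "ty": 0.05, "tz": -0.05, "rx": 0, "ry": 0, "rz": 0, "gripper": -1},
    {"tx": -0.05, "ty": 0.08, "tz": 0, "rx": 0, "ry": 0, "rz": 0, "gripper": -1},
    {"tx": -0.05, "ty": 0.08, "tz": 0, "rx": 0, "ry": 0, "rz": 0, "gripper": -1}
  ]
}}

```text
time_s: 67.97
ee_pos: [502.4, 241.4, 209.1]
ee_rot: [-180.0, -0.1, 4.2]
force: [-0.4, -0.6, 0.2]
gripper_width: 91.2
gripper_force: 0.0
```

Request:
{"method": "send_rows", "body": {
  "motion": [
    {"tx": -0.05, "ty": 0.08, "tz": 0, "rx": 0, "ry": 0, "rz": 0, "gripper": -1},
    {"tx": -0.05, "ty": 0.08, "tz": 0, "rx": 0, "ry": 0, "rz": 0, "gripper": -1},
    {"tx": 0, "ty": 0, "tz": 0, "rx": 0, "ry": 0, "rz": 0, "gripper": -1},
    {"tx": 0, "ty": 0, "tz": 0, "rx": 0, "ry": 0, "rz": 0, "gripper": -1},
    {"tx": 0, "ty": 0, "tz": 0, "rx": 0, "ry": 0, "rz": 0, "gripper": -1},
    {"tx": 0, "ty": 0, "tz": 0, "rx": 0, "ry": 0, "rz": 0, "gripper": -1}
  ]
}}

```text
time_s: 68.72
ee_pos: [459.2, 159.6, 207.3]
ee_rot: [180.0, 0.0, 4.2]
force: [0.3, 0.3, 0.1]
gripper_width: 91.3
gripper_force: 0.0
```

```bash
python3 - <<'E'
from h import *
shot('scene','sf')
# no pictures left to view: numeric check that each cassette's top is where it was set and the caliper/bystanders have not changed
a=cv2.imread('pics/scene0.png').astype(int);s6=cv2.imread('pics/s6.png').astype(int);f=cv2.imread('pics/sf.png').astype(int)
t=np.radians(4.22);u=np.array([np.cos(t),np.sin(t)]);v=np.array([-u[1],u[0]]);c=np.array([504.25,346.65])
for n,d,h in(('wide',-66,25),('slim',63,13)):
    P=np.array([list(c+(d+x)*u+y*v)+[66] for x,y in[(-h,-20),(-h,20),(h,20),(h,-20)]]);q=proj('sf',P)
    m=np.zeros(f.shape[:2],np.uint8);cv2.fillPoly(m,[q.round().astype(np.int32)],255)
    print(n,q.mean(0),'mean inside',cv2.mean(f.astype(np.uint8),m)[:3],'was (empty)',cv2.mean(s6.astype(np.uint8),m)[:3])
    x,y=q.mean(0).astype(int); g=f[y-22:y+34:3,x-22:x+24:3].mean(2).astype(int); print(g)
for n,(x0,y0,x1,y1) in dict(jar=(222,295,262,350),flask=(300,290,340,330),beaker=(375,288,415,330),box=(416,290,460,325)).items(): print(n,np.abs(a-f)[y0:y1,x0:x1].mean())
E
```

```text
wide [478.05  175.325] mean inside (125.72916666666666, 127.4970238095238, 125.50297619047619) was (empty) (111.32142857142857, 117.76488095238095, 116.83035714285714)
[[129 129 133 134 134 129 133 136 133 137 134 136 136 138 134 135]
 [134 133 131 133 136 138 134 131 133 133 135 136 136 127 137 131]
 [134 132 136 127 133 135 131 134 139 134 132 133 137 137 135 133]
 [136 136 130 136 134 136 134 133 133 131 131 137 132 135 139 135]
 [134 131 131 133 135 135 131 136 131 130 132 136 138 132 136 133]
 [132 127 132 133 136 136 141 141 141 140 133 134 137 133 134 132]
 [130 135 135  93 109 142 138 143 139 143 130 139 136 134 135 130]
 [133 133 136  54  36 143 140  80  63 145 142  56  89 132 132 134]
 [ 96  92  85  53  41 126 139 125 109 141 140  44  50 108 137 136]
 [ 53  75  22  28  50  47 144 139 143 139 140 126  68  35 131 136]
 [139 144  22  29  45  39 133 142 134 117 102  85 141  40 100 136]
 [136  77  26  31  43  45  44  50  53  41  43  83 141  65  36 135]
 [ 71  33  28  42  44  47  47  27  29  32  45 142 139 138  42  98]
 [127  36  28  38  40  52  31  28  36  32  43 141 137 144  81
[... 1166 characters left out ...]
]
 [144  39  21  27  41  46  51  48  51  46  45  24 134  84  33 138]
 [103  28  24  35  45  55  23  28  32  31  41  70 141 140  41  85]
 [ 38  28  35  40  49  34  29  29  29  46  24 142 140 136  65  32]
 [ 32  33  36  44  47  28  24  33  37  62  37 141 140 140 128  31]
 [ 41  42  42  54  51  57  51  43  53  73 144 140 141 137 143  87]
 [ 71  74  58  58  56  66  72  79  80 123 145 140 140 139 140 124]
 [ 82  96  85  82  81  88  81  86 109 143 137 142 139 137 144 141]
 [ 85 130  77  84  77  85  84 122 142 144 126 141 141 139 137 108]
 [142 134 141 141 142 136 114  97  88  64  48  53  45  44  51  70]]
jar 6.924848484848485
flask 5.9783333333333335
beaker 6.509325396825397
box 6.6761904761904765
```

```bash
python3 -c "
from workcell import env
print(env.job_done())"
```

```text
the job is handed in; nothing more can be done
None
```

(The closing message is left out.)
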